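Set up the label station

ROBOT

A 6-joint arm with a two-finger parallel gripper is mounted at the origin on the work surface; the furniture and walls round the work are solid. World frame = base frame: x ahead of the robot, y to its left, z up, the work surface at z = 0. Lengths are in m, angles in rad, forces in N, time in s.
With the tool pointing down it reaches from about 0.325 to 1 m from the base axis. Payload 5.1 kg.
Tool frame: the origin (TCP) lies on the centre line of the jaws, within the pads' length; the fingertips stand 17 mm ahead of it and the grasp point (between the pads) lies 2 mm behind it; z points along the fingers, x is the direction in which the jaws open and shut, and the axes are right-handed (so a half turn about z gives the same grasp; the last joint's range is limited). The gripper opens to 85 mm and grips with 20 to 120 N. Pads are 22 mm wide; open, the fingers measure 114 mm over their backs; the gripper's body (76 mm by 85 mm) begins 54 mm behind the grasp point. The pads swing forward as they close: fully open they stand 13 mm farther back than shut.
Start: joints at [-1.205, 0.124, 1.65, -0, 1.367, -0.083], TCP at [0.282, -0.586, 0.248] pointing down, gripper open.
Joint ranges: [-2.61, 2.61], [-1.02, 2.33], [0.03, 2.71], [-1.35, 4.49], [0.32, 2.68], [-2.91, 2.91]. Speed limits (rad/s): [2.57, 2.57, 3.14, 3.14, 3.14, 3.14].

INTERFACE

Orientations are given as a 3x3 rotation matrix whose columns are the frame's x, y, z axes.
In Python, from plant import arm gives the robot as it stands.
- The arm moves only by the tool send_rows, never from a script. Its argument "series" is a list of rows, each an object of numbers: "dx", "dy", "dz": the shift along the tool's x, y, z in mm; "rx", "ry", "rz": the turn, a rotation vector about the tool's x, y, z in degrees; "claw": the opening, from -1 (shut) to 1 (fully open). In form: [{"dx": .., "dy": .., "dz": .., "rx": .., "ry": .., "rz": .., "claw": ..}, ...]. A call has 1 to 12 rows; each row is the pose to reach, as a shift and turn from the pose commanded when the call began, along the tool's axes at that moment; what a row does not reach only later rows make up. A row lasts 1/12 s, in which the tool goes at most 41.7 mm and 7.16 degrees, less where a joint would pass 70% of its speed; a pose out of reach is approached as far as the arm can. A call with a gripper value outside its range is refused whole. The fingers move at their own pace and stop on an object; the grip force is fixed at half the most. Time passes only in rows, so rows that repeat a pose let the fingers close. It gives the time, the measured TCP pose, the force and the opening at its end, in the units of the state.
- arm.get_obs(): the state, without advancing time (a new reading comes with each control period).
- arm.get_image(name): name is "scene" or "top" or "wrist"; returns a dict with "pixels" (480x640x3 uint8, red, green, blue), "vfov" (degrees; the focal length in pixels is half the picture's height over the tangent of half this angle, whatever the lens; pixels are square), "cx", "cy" (the principal point, pixels), "dist_coeffs" ([k1, k2, p1, p2, k3] as OpenCV has them; the pictures are not rectified), "R" (3x3) and "t" (3): a world point X has camera coordinates R X + t; the wrist camera has in their place "mount" (4x4, takes a point from camera to tool coordinates, whose origin is the TCP and whose axes are the tool frame's). Camera axes: x right, y down, z forward; pixel columns grow to the right and rows downward; lengths in m; the calibration is good to about 2 mm. A picture is of the moment at which its call begins: read the wrist's pose just before it. There is no depth.
- arm.finish_job(): hands the job in, once; it reports no verdict.
The state is a dict: "time": time; "joint_positions": joint angles; "joint_vel": joint speeds; "joint_efforts": joint torques, N m; "tool_pos": TCP position; "ee_rot": TCP orientation; "wrist_force": force on the tool from outside, world axes, zero at the start; "ft_torque": the same for the moment, N m; "grip_width": finger opening in m.
Only numpy, scipy, OpenCV 4.12 (cv2) and the standard library are available. Lean on these libraries where they do the work, as an engineer would, in place of code of your own. Each camera call takes 0.05 s, during which the arm holds its last target.

TASK

Set up the label station: first thread the white roll of labels down over the upright spindle until it lies flat on the spindle's foot, and let go of it. Then take the blue label holder from its stand and, with its white card still facing the front, push it down behind the station's lip against the sprung seat until you feel it stop fully home; keep pressing it there and finish while still holding it home, so that a colleague can tighten the lock screw. Leave the other holders and everything else where they stand.

Things in the scene. Friction and masses are not known exactly. Their poses are not given: they have to be found in the camera images.
- station: Fixed label station: grey base plate 110 (x) x 240 (y) x 10 mm, roll spindle on its left (+y) half, aluminium label-holder channel on its right half near the front edge. Origin: centre of the plate's underside, on the worktop; x to the rear, y to the left, z up; its front is -x. It stands turned up to 0.2 rad either way.
- spindle_foot (a point): On the spindle's axis, on top of its round foot (58 mm across, 14 mm above the worktop), where the underside of the roll comes to lie. The steel spindle is 19 mm thick and rises 41 mm above this point, its top 8 mm tapered. Axes as the station's.
- slot_home (a point): Middle of the label channel at the level of its two hard ledges, 20 mm above the worktop: the blue holder's origin is here when fully home. The channel lies along the station's y. It is 10 mm wide (x) between the front lip (its upright part reaches 18 mm above this point) and the higher back wall (upright part 36 mm above this point), both flared outward by 45 degrees at the top over about 7 mm; its two end cheeks are 74 mm apart. Axes as the station's.
- seat (a joint): Sprung orange seat (34 mm long) in the middle of the channel: 0 m when up (top 8 mm above the ledges), 0.008 m when the holder rests on both ledges. It needs about 2 N to begin to move and 8 N at the ledges, and pushes the holder back up when released.
- roll: White roll of labels lying flat on the worktop, 66 mm diameter, 26 mm tall, vertical hole about 24 mm clear; 0.09 kg. Origin: centre of its underside, z up.
- blue_holder: Blue label holder standing upright in one of the three slots of its stand: a plate 7 (x) x 70 (y) x 50 (z) mm with a ribbed grip tab 10 (x) x 30 (y) mm rising 36 mm above the middle of the plate (86 mm tall in all; grip the tab, keeping the fingertips above the plate's upper edge). 0.06 kg. Origin: centre of its underside; its front with the white card is -x.
- blue_card (a point): Centre of the white card on the blue holder's front face, 30 mm above its underside and 3.5 mm in front of its origin.
- holder_stand: Fixed white stand, 130 (x) x 90 (y) mm, with three slots along its y, 44 mm apart in x, 9 mm wide and 29 mm deep; the slots' floor is 8 mm and their rims 37 mm above the worktop, so holders must be lifted 30 mm and more to come out. Origin: centre of its underside. Which holder stands in which slot varies. It stands turned up to 0.25 rad either way.
- red_holder: Red label holder of the same shape in the stand; to be left there.
- yellow_holder: Yellow label holder of the same shape in the stand; to be left there.
- kitchen_timer: White countdown timer, 39 x 68 x 62 mm; origin at the centre of its underside. Leave alone.
- tape: Roll of beige tape, 69 mm diameter, 19 mm tall, lying at the left near the robot; origin at the centre of its underside. Fixed; not part of the job. (The roll to thread is the white one.)
Not all that is in view belongs to the job. What is shaped like the roll but purple is not meant.

How it is judged:
By the outcome, as a careful person would: the job done as asked, in the order asked, and still so for the second after the job is handed in, while the arm keeps its last pose, push and grip.
It also fails if it takes over 51 s, if anything falls off the work surface, if the arm or the gripper's body presses on something with over 40 N, if the wrist force passes 120 N, or if a joint passes its speed limit or range.

## Working session

There is one attempt and no reset: what is moved stays moved. The work goes in short steps, Python scripts to look and compute and a tool call to move; the robot and the scene stay as the last step left them, time stands still between calls to the robot, and variables do not carry over. Pictures are saved under pics/ and viewed, and the job is handed in when it is done.

Besides the shell and the picture viewer there is one more tool, called after "Request:" by a JSON object that holds its "op" and its "data". send_rows: Moves the arm, as the interface text tells. Its arguments: {"type":"object","properties":{"series":{"type":"array","items":{"type":"object","properties":{"dx":{"type":"number"},"dy":{"type":"number"},"dz":{"type":"number"},"rx":{"type":"number"},"ry":{"type":"number"},"rz":{"type":"number"},"claw":{"type":"number"}}}}},"required":["series"]}

```bash
mkdir -p pics; ls
cat > h.py <<'E'
import numpy as np,cv2,pickle
from plant import arm
def cap(n,tag):
    o=arm.get_obs(); im=arm.get_image(n); im['obs']=o
    pickle.dump(im,open(f'pics/{tag}.pkl','wb')); cv2.imwrite(f'pics/{tag}.png',im['pixels'][:,:,::-1]); return im
def ld(tag): return pickle.load(open(f'pics/{tag}.pkl','rb'))
def KD(im):
    f=240/np.tan(np.radians(im['vfov'])/2)
    return np.array([[f,0,im['cx']],[0,f,im['cy']],[0,0,1.]]),np.array(im['dist_coeffs'],float)
def RT(im):
    if im.get('R') is not None and 'mount' not in im: return np.array(im['R']),np.array(im['t'])
    M=np.array(im['mount']);T=np.eye(4);T[:3,:3]=im['obs']['ee_rot'];T[:3,3]=im['obs']['tool_pos']
    W=np.linalg.inv(T@M);return W[:3,:3],W[:3,3]
def proj(im,X):
    K,D=KD(im);R,t=RT(im);return cv2.projectPoints(np.atleast_2d(np.array(X,float)),cv2.Rodrigues(R)[0],t,K,D)[0][:,0]
def ray(im,uv):
    K,D=KD(im);R,t=RT(im);p=cv2.undistortPoints(np.array(uv,float).reshape(-1,1,2),K,D)[:,0]
    d=np.c_[p,np.ones(len(p))]@R; return -R.T@t,d
def onz(im,uv,z):
    c,d=ray(im,uv); return c+d*((z-c[2])/d[:,2])[:,None]
def crop(im,x0,y0,x1,y1,s,name):
    c=im['pixels'][y0:y1,x0:x1,::-1]; cv2.imwrite(f'pics/{name}.png',cv2.resize(c,None,fx=s,fy=s,interpolation=cv2.INTER_CUBIC))
E
python3 - <<'E'
from h import *
for n in('scene','top','wrist'):
    im=cap(n,n+'0');print(n,im['vfov'],im['cx'],im['cy'],im['dist_coeffs'])
    R,t=RT(im);print(-R.T@t)
o=arm.get_obs();print(o)
E
```

```text
pics
scene 55.90376633186561 317.61924094196377 243.3127230705664 [-0.04647562  0.          0.          0.          0.        ]
[0.01009137 0.83556528 0.4927817 ]
top 52.16231674072971 322.66425478793724 241.80682937237822 [0.00838629 0.         0.         0.         0.        ]
[ 3.57063652e-01 -9.36809506e-04  9.49489659e-01]
wrist 69.06670949721992 317.46023192971666 234.99393068906292 [-0.03083338  0.          0.          0.          0.        ]
[ 0.34575271 -0.55335748  0.37268092]
{'time': 0.15, 'joint_positions': array([-1.20457565e+00,  1.24368911e-01,  1.65136296e+00,  1.93903085e-05,
        1.36750502e+00, -8.25976613e-02]), 'joint_vel': array([ 0.00067749, -0.00178252, -0.00622289, -0.0009384 ,  0.00041867,
        0.00010188]), 'joint_efforts': array([ 9.74429095e-04, -4.24226832e+01, -3.66013706e+01,  2.75566936e-05,
        4.64442259e-03, -8.15094126e-06]), 'tool_pos': array([ 0.28185442, -0.58521436,  0.247325  ]), 'ee_rot': array([[ 4.33897194e-01, -9.00962207e-01, -5.71051519e-04],
       [-9.00960901e-01, -4.33897542e-01,  1.54200254e-03],
       [-1.63706386e-03, -1.54575483e-04, -9.99998648e-01]]), 'wrist_force': array([ 0.71184436,  0.92265161, -0.03697265]), 'ft_torque': array([-0.04455799,  0.01314728, -0.05811782]), 'grip_width': 0.08550913584644027}
```

View pics/top0.png

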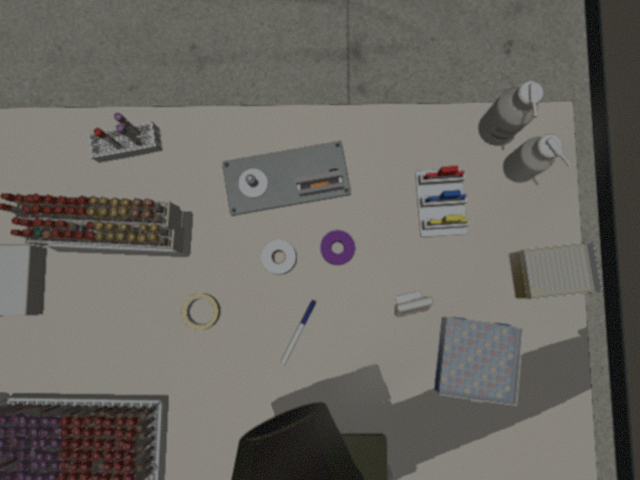

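View pics/scene0.png

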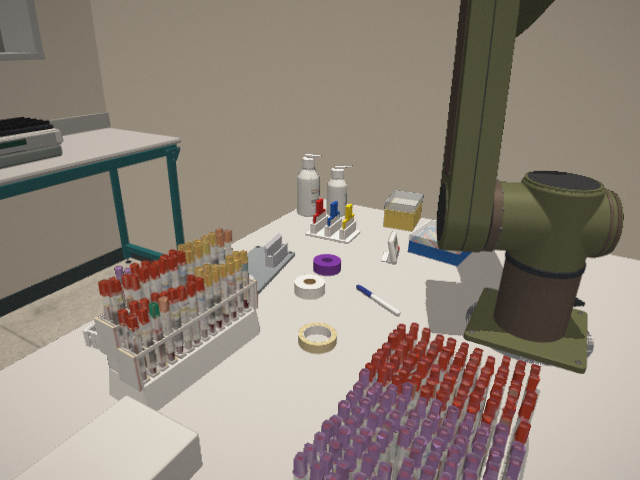

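View pics/wrist0.png

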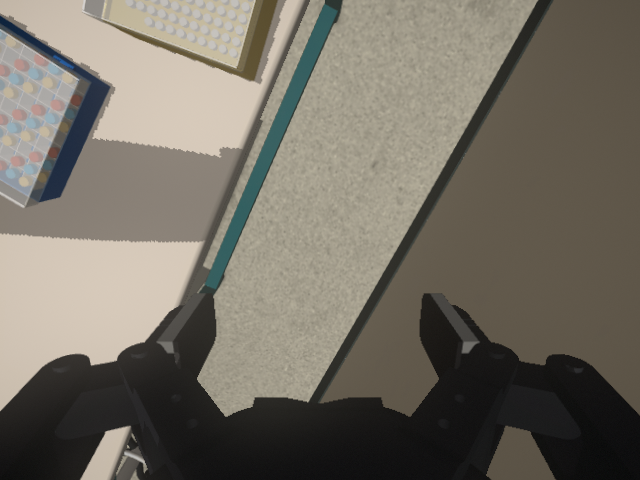

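Roll candidates in the top view are the white ring (278,257), the purple ring (338,247, not meant), the beige tape (200,311, fixed) and the spindle's own disc (253,183). By the description I choose (278,257). The holders are red (441,174), blue (443,197) and yellow (445,220), and I choose blue. I'll check both choices in close crops.

Run:
```python
from h import *
im=ld('top0')
crop(im,210,130,370,290,4.5,'c1'); crop(im,400,150,480,245,7,'c2')
```

```text
(no output)
```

View pics/c1.png

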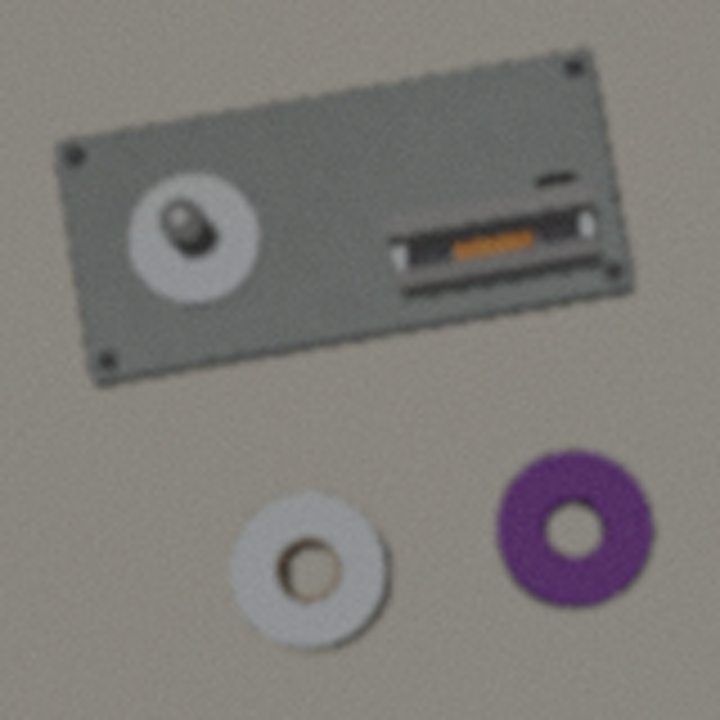

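View pics/c2.png

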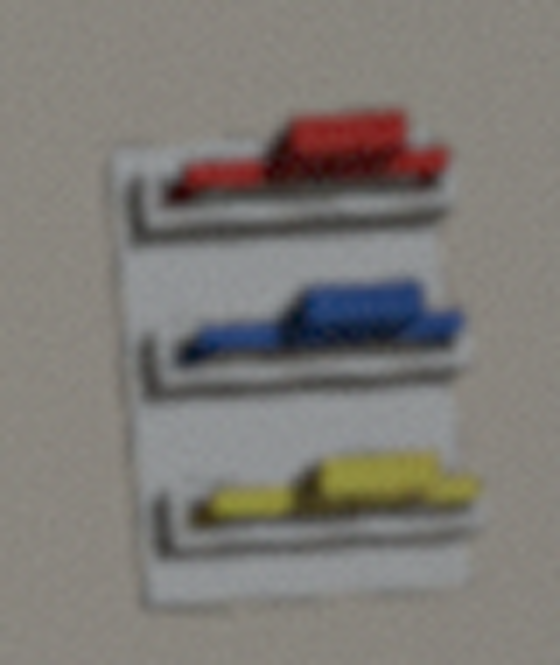

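The crop confirms the white roll (centre about 278,257) and the blue holder in the middle slot. Next I'll measure positions from the top view.

Run:
```python
from h import *
im=ld('top0')
def P(c,s,o): return (np.array(c)+.5)/s-.5+np.array(o)
c1=lambda l:P(l,4.5,(210,130)); c2=lambda l:P(l,7,(400,150))
np.set_printoptions(precision=4,suppress=True)
plate=onz(im,c1([[57,145],[588,50],[635,290],[98,385]]),.010)
print('plate',plate[:,:2],plate.mean(0), np.linalg.norm(np.roll(plate,-1,0)-plate,axis=1))
v=plate[0]-plate[1]+plate[3]-plate[2]; yaw=np.arctan2(-v[0],v[1]);print('yaw',yaw)
print('foot disc',onz(im,c1([[195,238]]),.014)); print('spindle top',onz(im,c1([[182,213]]),.055))
print('seat',onz(im,c1([[494,245]]),.028))
print('roll',onz(im,c1([[311,570]]),.026), 'w',onz(im,c1([[231,570],[389,570]]),.026))
print('purple',onz(im,c1([[576,528]]),.026))
st=onz(im,c2([[115,150],[447,145],[465,585],[147,603]]),.0)
print('stand0',st[:,:2]);
t=onz(im,c2([[298,152-35],[405,112],[405,142],[295,152]]),.008+.086);print('red tab',t[:,:2])
t=onz(im,c2([[308,290],[418,282],[422,312],[304,320]]),.008+.086);print('blue tab',t[:,:2],t.mean(0))
```

```text
plate [[ 0.6209  0.2088]
 [ 0.6612 -0.0238]
 [ 0.5542 -0.0431]
 [ 0.5145  0.1893]] [0.5877 0.0828 0.01  ] [0.236  0.1088 0.2357 0.1082]
yaw 0.1703950893177643
foot disc [[0.5779 0.1473 0.014 ]]
spindle top [[0.5789 0.1463 0.055 ]]
seat [[0.5704 0.0175 0.028 ]]
roll [[0.4324 0.0952 0.026 ]] w [[0.4326 0.1288 0.026 ]
 [0.4321 0.0624 0.026 ]]
purple [[ 0.4493 -0.0163  0.026 ]]
stand0 [[ 0.6013 -0.1728]
 [ 0.6018 -0.266 ]
 [ 0.477  -0.2663]
 [ 0.4726 -0.1783]]
red tab [[ 0.5852 -0.2024]
 [ 0.5863 -0.2294]
 [ 0.5785 -0.2292]
 [ 0.5762 -0.2013]]
blue tab [[ 0.5405 -0.2034]
 [ 0.5423 -0.2312]
 [ 0.5346 -0.2319]
 [ 0.5328 -0.2022]] [ 0.5375 -0.2172  0.094 ]
```

```bash
cat >> h.py <<'E'
np.set_printoptions(precision=4,suppress=True)
def goal(x,y,z,yaw,o=None):
    """target tool pointing down, tool x at world yaw; print dx.. from current pose (rounded)"""
    o=o or arm.get_obs();R=np.array(o['ee_rot']);p=np.array(o['tool_pos'])
    c,s=np.cos(yaw),np.sin(yaw);G=np.array([[c,s,0],[s,-c,0],[0,0,-1.]])
    print('d mm',R.T@(np.array([x,y,z])-p)*1000,'r deg',np.degrees(cv2.Rodrigues(R.T@G)[0].ravel()))
def st():
    o=arm.get_obs();R=o['ee_rot'];print('t',round(o['time'],2),'p',o['tool_pos'],'yaw',np.arctan2(R[1,0],R[0,0]),'z',R[:,2],'F',o['wrist_force'],'w',o['grip_width'])
E
python3 - <<'E'
from h import *
im=ld('wrist0');print(np.array(im['mount']))
goal(.4324,.02,.25,0.17)
E
```

```text
[[ 1.      0.0007 -0.0005 -0.0011]
 [-0.0006  0.9591  0.283  -0.0714]
 [ 0.0007 -0.283   0.9591 -0.1255]
 [ 0.      0.      0.      1.    ]]
d mm [-479.9575 -398.2373   -1.8277] r deg [ -0.0682   0.0747 -74.0251]
```

Run:
```python
from h import *
goal(.50,.12,.26,0.17)
```

```text
d mm [-540.7386 -502.5337  -11.7121] r deg [ -0.0682   0.0747 -74.0251]
```

Request:
{"op": "send_rows", "data": {"series": [{"dx":-541,"dy":-503,"dz":-12,"rz":-74,"claw":1},{"dx":-541,"dy":-503,"dz":-12,"rz":-74,"claw":1},{"dx":-541,"dy":-503,"dz":-12,"rz":-74,"claw":1},{"dx":-541,"dy":-503,"dz":-12,"rz":-74,"claw":1},{"dx":-541,"dy":-503,"dz":-12,"rz":-74,"claw":1},{"dx":-541,"dy":-503,"dz":-12,"rz":-74,"claw":1},{"dx":-541,"dy":-503,"dz":-12,"rz":-74,"claw":1},{"dx":-541,"dy":-503,"dz":-12,"rz":-74,"claw":1},{"dx":-541,"dy":-503,"dz":-12,"rz":-74,"claw":1},{"dx":-541,"dy":-503,"dz":-12,"rz":-74,"claw":1},{"dx":-541,"dy":-503,"dz":-12,"rz":-74,"claw":1},{"dx":-541,"dy":-503,"dz":-12,"rz":-74,"claw":1}]}}

```text
invalid input at $.series[0]: expected keys dx, dy, dz, rx, ry, rz, claw
```

Run:
```python
from h import *
st();goal(.50,.12,.26,0.17)
```

```text
t 0.15 p [ 0.2819 -0.5852  0.2473] yaw -1.1219817973868917 z [-0.0006  0.0015 -1.    ] F [ 0.7118  0.9227 -0.037 ] w 0.08550913584644027
d mm [-540.7386 -502.5337  -11.7121] r deg [ -0.0682   0.0747 -74.0251]
```

Request:
{"op": "send_rows", "data": {"series": [{"dx":-541,"dy":-503,"dz":-12,"rx":0,"ry":0,"rz":-74,"claw":1},{"dx":-541,"dy":-503,"dz":-12,"rx":0,"ry":0,"rz":-74,"claw":1},{"dx":-541,"dy":-503,"dz":-12,"rx":0,"ry":0,"rz":-74,"claw":1},{"dx":-541,"dy":-503,"dz":-12,"rx":0,"ry":0,"rz":-74,"claw":1},{"dx":-541,"dy":-503,"dz":-12,"rx":0,"ry":0,"rz":-74,"claw":1},{"dx":-541,"dy":-503,"dz":-12,"rx":0,"ry":0,"rz":-74,"claw":1},{"dx":-541,"dy":-503,"dz":-12,"rx":0,"ry":0,"rz":-74,"claw":1},{"dx":-541,"dy":-503,"dz":-12,"rx":0,"ry":0,"rz":-74,"claw":1},{"dx":-541,"dy":-503,"dz":-12,"rx":0,"ry":0,"rz":-74,"claw":1},{"dx":-541,"dy":-503,"dz":-12,"rx":0,"ry":0,"rz":-74,"claw":1},{"dx":-541,"dy":-503,"dz":-12,"rx":0,"ry":0,"rz":-74,"claw":1},{"dx":-541,"dy":-503,"dz":-12,"rx":0,"ry":0,"rz":-74,"claw":1}]}}

```text
time: 1.15
tool_pos: [0.4297, -0.106, 0.2564]
ee_rot: [[0.985, 0.17, 0.001], [0.17, -0.985, -0.0], [0.0, 0.0, -1.0]]
wrist_force: [1.2, -0.2, 0.3]
grip_width: 0.0856
```

Run:
```python
from h import *
st();goal(.50,.12,.26,0.17)
```

```text
t 1.15 p [ 0.4297 -0.106   0.2564] yaw 0.17075054038473292 z [ 0.0005 -0.0002 -1.    ] F [ 1.1702 -0.1624  0.3333] w 0.08563379371045225
d mm [ 107.6483 -210.8197   -3.5707] r deg [ 0.0152 -0.0266  0.043 ]
```

Request:
{"op": "send_rows", "data": {"series": [{"dx":108,"dy":-211,"dz":-4,"rx":0,"ry":0,"rz":0,"claw":1},{"dx":108,"dy":-211,"dz":-4,"rx":0,"ry":0,"rz":0,"claw":1},{"dx":108,"dy":-211,"dz":-4,"rx":0,"ry":0,"rz":0,"claw":1},{"dx":108,"dy":-211,"dz":-4,"rx":0,"ry":0,"rz":0,"claw":1},{"dx":108,"dy":-211,"dz":-4,"rx":0,"ry":0,"rz":0,"claw":1},{"dx":108,"dy":-211,"dz":-4,"rx":0,"ry":0,"rz":0,"claw":1},{"dx":108,"dy":-211,"dz":-4,"rx":0,"ry":0,"rz":0,"claw":1},{"dx":108,"dy":-211,"dz":-4,"rx":0,"ry":0,"rz":0,"claw":1}]}}

```text
time: 1.82
tool_pos: [0.5005, 0.1194, 0.2599]
ee_rot: [[0.985, 0.172, -0.001], [0.172, -0.985, -0.0], [-0.001, 0.0, -1.0]]
wrist_force: [-0.9, -1.6, -0.2]
grip_width: 0.0851
```

Run:
```python
from h import *
cap('wrist','w1');st()
```

```text
t 1.87 p [0.5004 0.1183 0.2599] yaw 0.17083145017942414 z [-0.0011 -0.0007 -1.    ] F [-0.28    0.1033  0.092 ] w 0.08544741426292594
```

View pics/w1.png

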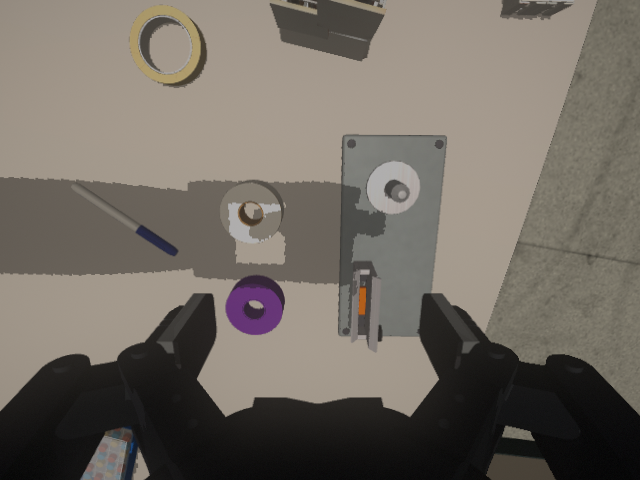

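The wrist view shows the white roll at (251,212), purple at (255,305), the spindle foot at (393,187), the spindle top at (400,193) and the orange seat at (362,302).

Run:
```python
from h import *
im=ld('w1')
crop(im,210,120,450,360,3.3,'c3')
```

```text
(no output)
```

View pics/c3.png

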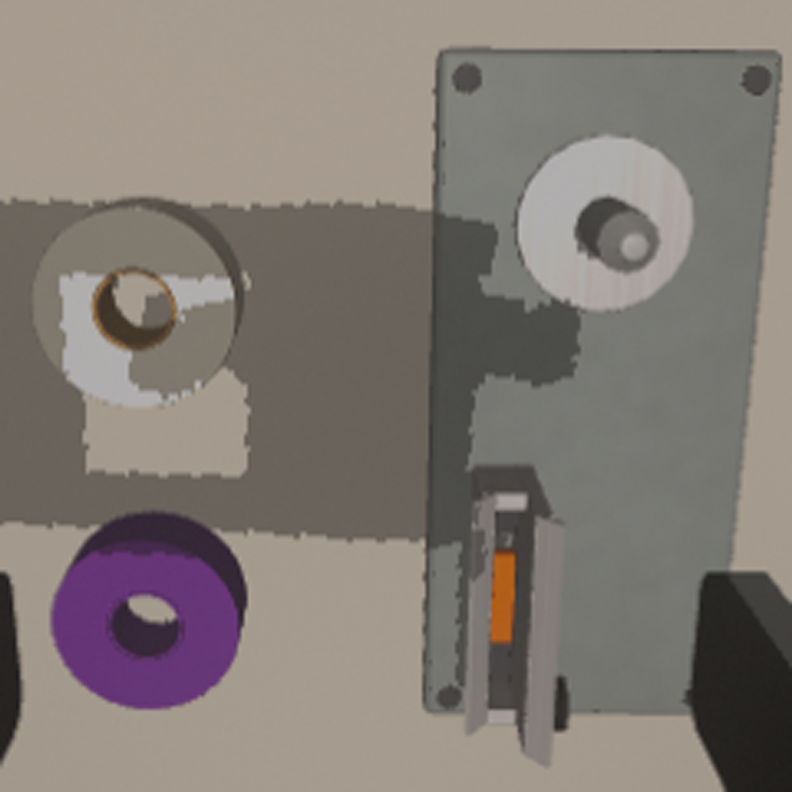

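Run:
```python
from h import *
im=ld('w1')
c=lambda l:(np.array(l)+.5)/3.3-.5+np.array((210,120))
pl=onz(im,c([[438,51],[780,52],[732,713],[425,711]]),.010)
print('plate',pl[:,:2],pl.mean(0),np.linalg.norm(np.roll(pl,-1,0)-pl,axis=1))
v=pl[0]-pl[3]+pl[1]-pl[2];print('yaw',np.arctan2(-v[0],v[1]))
print('foot',onz(im,c([[605,223]]),.014),onz(im,c([[517,223],[693,223],[605,135],[605,311]]),.014))
print('sp top',onz(im,c([[634,247]]),.055))
print('roll hole top',onz(im,c([[135,309]]),.026),'outer',onz(im,c([[33,307],[237,307],[135,205],[135,408]]),.026))
print('seat',onz(im,c([[503,597]]),.028),onz(im,c([[493,553],[515,553],[512,642],[491,642]]),.028))
print('cheeks top',onz(im,c([[512,501],[501,716]]),.038))
# lip top edges
```

```text
plate [[ 0.5127  0.193 ]
 [ 0.619   0.2117]
 [ 0.6667 -0.0212]
 [ 0.5533 -0.0398]] [0.5879 0.0859 0.01  ] [0.108  0.2377 0.1149 0.2363]
yaw 0.1874539850196979
foot [[0.576  0.1497 0.014 ]] [[0.5478 0.1447 0.014 ]
 [0.6041 0.1547 0.014 ]
 [0.5695 0.177  0.014 ]
 [0.5827 0.1212 0.014 ]]
sp top [[0.5761 0.1489 0.055 ]]
roll hole top [[0.4313 0.0981 0.026 ]] outer [[0.3989 0.0931 0.026 ]
 [0.4634 0.1044 0.026 ]
 [0.4273 0.1312 0.026 ]
 [0.4352 0.065  0.026 ]]
seat [[0.568  0.0198 0.028 ]] [[0.5612 0.0354 0.028 ]
 [0.5686 0.0367 0.028 ]
 [0.5747 0.0034 0.028 ]
 [0.5675 0.0022 0.028 ]]
cheeks top [[ 0.5615  0.0589  0.038 ]
 [ 0.5746 -0.02    0.038 ]]
```

Run:
```python
from h import *
st();goal(.432,.0968,.08,.172);goal(.432,.0968,.021,.172)
```

```text
t 1.87 p [0.5004 0.1183 0.2599] yaw 0.17083145017942414 z [-0.0011 -0.0007 -1.    ] F [-0.28    0.1033  0.092 ] w 0.08544741426292594
d mm [-70.8191   9.529  180.0087] r deg [ 0.0257  0.0709 -0.0669]
d mm [-70.746    9.5024 239.0086] r deg [ 0.0257  0.0709 -0.0669]
```

Request:
{"op": "send_rows", "data": {"series": [{"dx":-71,"dy":9.5,"dz":40,"rx":0,"ry":0,"rz":0,"claw":1},{"dx":-71,"dy":9.5,"dz":80,"rx":0,"ry":0,"rz":0,"claw":1},{"dx":-71,"dy":9.5,"dz":120,"rx":0,"ry":0,"rz":0,"claw":1},{"dx":-71,"dy":9.5,"dz":150,"rx":0,"ry":0,"rz":0,"claw":1},{"dx":-71,"dy":9.5,"dz":165,"rx":0,"ry":0,"rz":0,"claw":1},{"dx":-71,"dy":9.5,"dz":165,"rx":0,"ry":0,"rz":0,"claw":1},{"dx":-71,"dy":9.5,"dz":165,"rx":0,"ry":0,"rz":0,"claw":1},{"dx":-71,"dy":9.5,"dz":165,"rx":0,"ry":0,"rz":0,"claw":1}]}}

```text
time: 2.53
tool_pos: [0.4339, 0.0962, 0.0976]
ee_rot: [[0.986, 0.167, 0.003], [0.167, -0.986, 0.0], [0.003, 0.0, -1.0]]
wrist_force: [0.3, -0.3, 0.4]
grip_width: 0.0856
```

Run:
```python
from h import *
st();cap('wrist','w2');st();goal(.432,.0968,.021,.172)
```

```text
t 2.53 p [0.4339 0.0962 0.0976] yaw 0.16819863149321412 z [ 0.0032  0.0002 -1.    ] F [ 0.301  -0.274   0.3801] w 0.08557987602832397
t 2.58 p [0.4345 0.0965 0.0983] yaw 0.16854039048804534 z [ 0.0048  0.0004 -1.    ] F [-0.0601 -0.3084  1.1018] w 0.08550162479771865
d mm [-2.7865 -0.7595 77.298 ] r deg [ 0.0232 -0.2775 -0.1983]
```

View pics/w2.png

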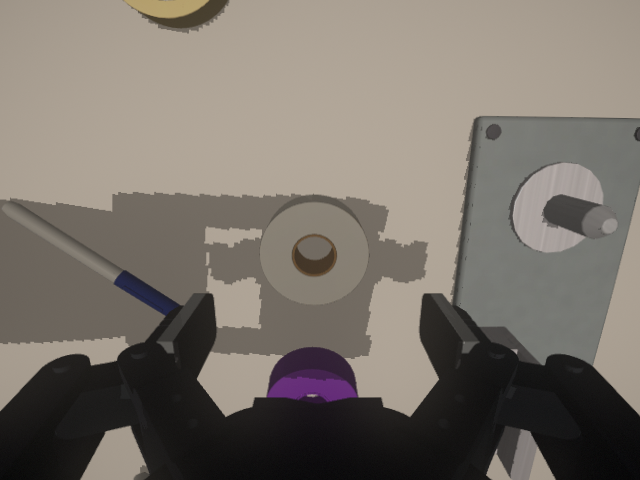

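Run:
```python
from h import *
im=ld('w2')
h=onz(im,[[314,254.5],[260,254],[369,254]],.026);print(h);print('mid',(h[1]+h[2])/2)
print('foot',onz(im,[[557.5,207.5],[601,221]],.014))
print('sp top',onz(im,[[608,226]],.055))
```

```text
[[0.4308 0.0984 0.026 ]
 [0.3989 0.0933 0.026 ]
 [0.4632 0.1043 0.026 ]]
mid [0.431  0.0988 0.026 ]
foot [[0.5754 0.1498 0.014 ]
 [0.6066 0.1464 0.014 ]]
sp top [[0.5749 0.1487 0.055 ]]
```

Request:
{"op": "send_rows", "data": {"series": [{"dx":-2.5,"dy":-1.5,"dz":30,"rx":0,"ry":0,"rz":0,"claw":1},{"dx":-2.5,"dy":-1.5,"dz":55,"rx":0,"ry":0,"rz":0,"claw":1},{"dx":-2.5,"dy":-1.5,"dz":68,"rx":0,"ry":0,"rz":0,"claw":1},{"dx":-2.5,"dy":-1.5,"dz":74,"rx":0,"ry":0,"rz":0,"claw":1},{"dx":-2.5,"dy":-1.5,"dz":74,"rx":0,"ry":0,"rz":0,"claw":1},{"dx":-2.5,"dy":-1.5,"dz":74,"rx":0,"ry":0,"rz":0,"claw":1},{"dx":-2.5,"dy":-1.5,"dz":74,"rx":0,"ry":0,"rz":0,"claw":1}]}}

```text
time: 3.17
tool_pos: [0.4315, 0.098, 0.0235]
ee_rot: [[0.986, 0.169, 0.004], [0.169, -0.986, 0.0], [0.004, 0.0, -1.0]]
wrist_force: [0.2, 0.8, 0.4]
grip_width: 0.0853
```

Run:
```python
from h import *
st();goal(.431,.098,.021,.172)
```

```text
t 3.17 p [0.4315 0.098  0.0235] yaw 0.16950309136482386 z [ 0.0039  0.0004 -1.    ] F [0.1914 0.8431 0.383 ] w 0.08533996978065012
d mm [-0.5094 -0.0633  2.5061] r deg [ 0.0157 -0.2226 -0.1431]
```

Request:
{"op": "send_rows", "data": {"series": [{"dx":-0.5,"dy":0,"dz":2,"rx":0,"ry":0,"rz":0,"claw":0.4},{"dx":-0.5,"dy":0,"dz":2,"rx":0,"ry":0,"rz":0,"claw":0.2},{"dx":-0.5,"dy":0,"dz":2,"rx":0,"ry":0,"rz":0,"claw":-0.5},{"dx":-0.5,"dy":0,"dz":2,"rx":0,"ry":0,"rz":0,"claw":-1},{"dx":-0.5,"dy":0,"dz":2,"rx":0,"ry":0,"rz":0,"claw":-1},{"dx":-0.5,"dy":0,"dz":2,"rx":0,"ry":0,"rz":0,"claw":-1}]}}

```text
time: 3.67
tool_pos: [0.4303, 0.0979, 0.0211]
ee_rot: [[0.986, 0.169, 0.002], [0.169, -0.986, 0.0], [0.002, 0.0, -1.0]]
wrist_force: [-1.1, -0.0, 6.3]
grip_width: 0.0631
```

Run:
```python
from h import *
st()
```

```text
t 3.67 p [0.4303 0.0979 0.0211] yaw 0.16957333499802998 z [ 0.0022  0.0002 -1.    ] F [-1.0598 -0.0265  6.2694] w 0.06307151362594894
```

Request:
{"op": "send_rows", "data": {"series": [{"dx":0,"dy":0,"dz":-20,"rx":0,"ry":0,"rz":0,"claw":-1},{"dx":0,"dy":0,"dz":-50,"rx":0,"ry":0,"rz":0,"claw":-1},{"dx":10,"dy":-10,"dz":-80,"rx":0,"ry":0,"rz":0,"claw":-1},{"dx":40,"dy":-20,"dz":-90,"rx":0,"ry":0,"rz":0,"claw":-1},{"dx":60,"dy":-26,"dz":-90,"rx":0,"ry":0,"rz":0,"claw":-1},{"dx":70,"dy":-26,"dz":-90,"rx":0,"ry":0,"rz":0,"claw":-1},{"dx":70,"dy":-26,"dz":-90,"rx":0,"ry":0,"rz":0,"claw":-1},{"dx":70,"dy":-26,"dz":-90,"rx":0,"ry":0,"rz":0,"claw":-1},{"dx":70,"dy":-26,"dz":-90,"rx":0,"ry":0,"rz":0,"claw":-1}]}}

```text
time: 4.42
tool_pos: [0.492, 0.1346, 0.108]
ee_rot: [[0.986, 0.168, -0.003], [0.168, -0.986, -0.001], [-0.003, 0.0, -1.0]]
wrist_force: [-0.5, 0.6, -1.3]
grip_width: 0.063
```

Run:
```python
from h import *
st();cap('wrist','w3');st()
```

```text
t 4.42 p [0.492  0.1346 0.108 ] yaw 0.1692666270400475 z [-0.0033 -0.0006 -1.    ] F [-0.5057  0.6489 -1.3354] w 0.06298800483545794
t 4.47 p [0.492  0.1346 0.1081] yaw 0.1691389997235527 z [-0.003  -0.0006 -1.    ] F [-0.0055 -0.2076 -0.2645] w 0.0629965791662026
```

View pics/w3.png

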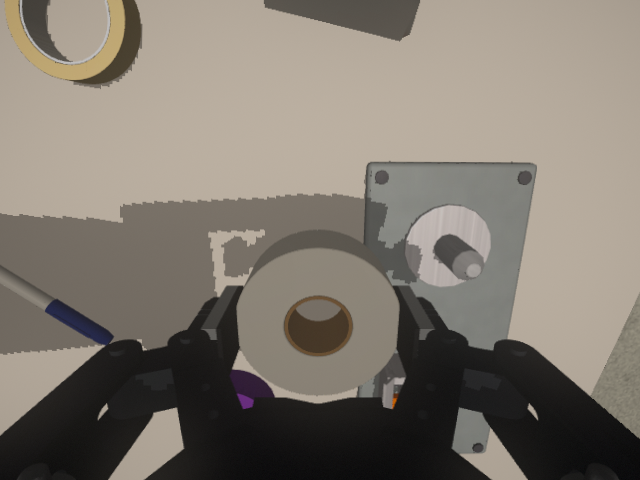

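Run:
```python
from h import *
im=ld('w3'); crop(im,220,190,500,410,2.85,'c4')
```

```text
(no output)
```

View pics/c4.png

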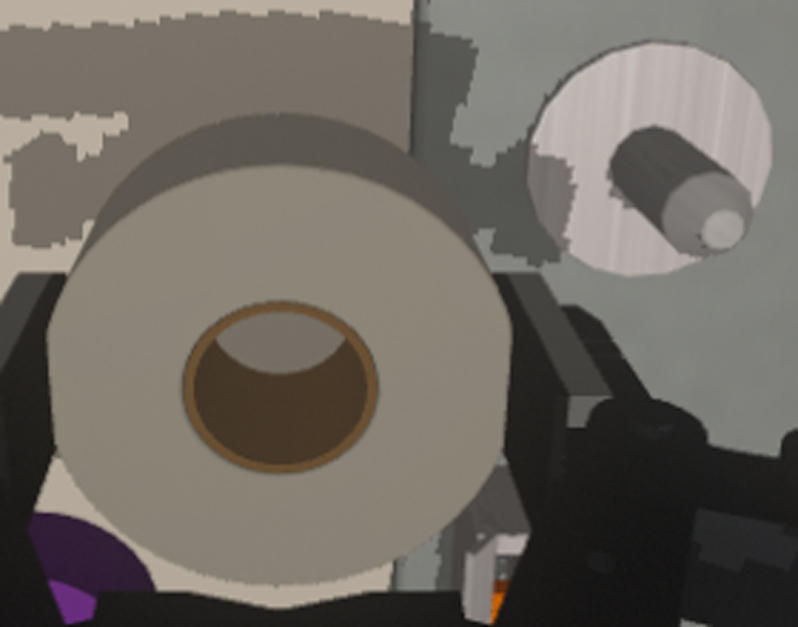

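Run:
```python
from h import *
im=ld('w3')
c=lambda l:(np.array(l)+.5)/2.85-.5+np.array((220,190))
zt=im['obs']['tool_pos'][2]+.0049
R=im['obs']['ee_rot'];p=im['obs']['tool_pos']
h=onz(im,c([[181,386],[379,386],[280,300],[280,474]]),zt);print('hole d',np.linalg.norm(h[0]-h[1]),np.linalg.norm(h[2]-h[3]))
hc=(h[0]+h[1])/2; hc2=(h[2]+h[3])/2;print(hc,hc2)
o=onz(im,c([[280,164],[280,585]]),zt);print('outer y',np.linalg.norm(o[0]-o[1]),o.mean(0))
print('hole in tool mm',R.T@(hc2-p)*1000,R.T@(o.mean(0)-p)*1000)
f=onz(im,c([[529,160],[771,155],[655,41],[640,276]]),.014);print('foot',f.mean(0),np.linalg.norm(f[0]-f[1]),np.linalg.norm(f[2]-f[3]))
print('top',onz(im,c([[722,229]]),.055), 'taper base',onz(im,c([[708,215]]),.047))
```

```text
hole d 0.027170941103462642 0.027095609832318453
[0.4913 0.1352 0.1129] [0.4914 0.1346 0.1129]
outer y 0.06535741494545118 [0.4914 0.1346 0.1129]
hole in tool mm [-0.6095 -0.0941 -4.898 ] [-0.6093 -0.0663 -4.898 ]
foot [0.5757 0.1499 0.014 ] 0.056672214242084976 0.057702526337899115
top [[0.5757 0.1493 0.055 ]] taper base [[0.5763 0.1491 0.047 ]]
```

Request:
{"op": "send_rows", "data": {"series": [{"dx":35,"dy":0,"dz":0,"rx":0,"ry":0,"rz":0,"claw":-1},{"dx":65,"dy":0,"dz":0,"rx":0,"ry":0,"rz":0,"claw":-1},{"dx":80,"dy":0,"dz":10,"rx":0,"ry":0,"rz":0,"claw":-1},{"dx":85.5,"dy":0,"dz":20,"rx":0,"ry":0,"rz":0,"claw":-1},{"dx":85.5,"dy":0,"dz":25,"rx":0,"ry":0,"rz":0,"claw":-1},{"dx":85.5,"dy":0,"dz":25,"rx":0,"ry":0,"rz":0,"claw":-1},{"dx":85.5,"dy":0,"dz":25,"rx":0,"ry":0,"rz":0,"claw":-1},{"dx":85.5,"dy":0,"dz":25,"rx":0,"ry":0,"rz":0,"claw":-1},{"dx":85.5,"dy":0,"dz":25,"rx":0,"ry":0,"rz":0,"claw":-1}]}}

```text
time: 5.22
tool_pos: [0.5775, 0.1496, 0.085]
ee_rot: [[0.986, 0.169, 0.0], [0.169, -0.986, 0.0], [0.0, 0.0, -1.0]]
wrist_force: [-0.0, 0.5, -0.6]
grip_width: 0.0628
```

Run:
```python
from h import *
st();im=cap('wrist','w4');st();print(RT(im)[0]);crop(im,180,170,460,420,2.85,'c5')
o=im['obs'];R=o['ee_rot'];print('hole est',o['tool_pos']+R@np.array([-.0006,-.0001,-.0049]))
```

```text
t 5.22 p [0.5775 0.1496 0.085 ] yaw 0.1696197711060974 z [ 0.0005  0.0001 -1.    ] F [-0.0318  0.5168 -0.5523] w 0.06283602406629439
t 5.27 p [0.5777 0.1497 0.0851] yaw 0.16962515360805197 z [ 0.0008  0.0002 -1.    ] F [-0.0896  0.2155 -0.7459] w 0.06312119280124263
[[ 0.9856  0.1694  0.0001]
 [ 0.1625 -0.9455  0.2823]
 [ 0.0479 -0.2782 -0.9593]]
hole est [0.5769 0.1496 0.0899]
```

View pics/c5.png

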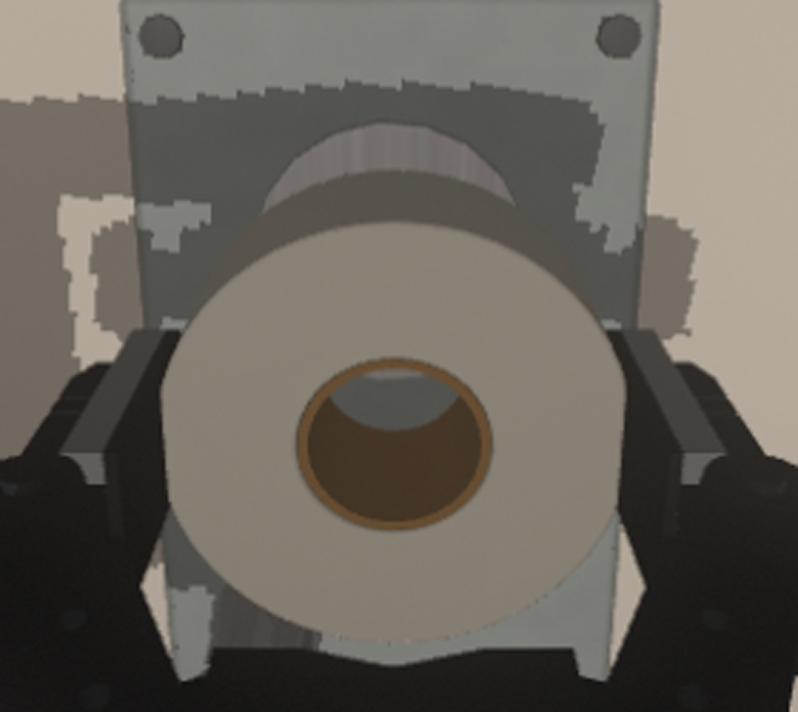

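Request:
{"op": "send_rows", "data": {"series": [{"dx":-1.2,"dy":0,"dz":3,"rx":0,"ry":0,"rz":0,"claw":-1},{"dx":-1.2,"dy":0,"dz":6,"rx":0,"ry":0,"rz":0,"claw":-1},{"dx":-1.2,"dy":0,"dz":9,"rx":0,"ry":0,"rz":0,"claw":-1},{"dx":-1.2,"dy":0,"dz":13,"rx":0,"ry":0,"rz":0,"claw":-1},{"dx":-1.2,"dy":0,"dz":17,"rx":0,"ry":0,"rz":0,"claw":-1},{"dx":-1.2,"dy":0,"dz":20,"rx":0,"ry":0,"rz":0,"claw":-1},{"dx":-1.2,"dy":0,"dz":20,"rx":0,"ry":0,"rz":0,"claw":-1},{"dx":-1.2,"dy":0,"dz":20,"rx":0,"ry":0,"rz":0,"claw":-1}]}}

```text
time: 5.93
tool_pos: [0.5766, 0.1494, 0.0639]
ee_rot: [[0.986, 0.169, -0.001], [0.169, -0.986, -0.0], [-0.001, 0.0, -1.0]]
wrist_force: [-0.5, -0.5, -0.4]
grip_width: 0.0628
```

Run:
```python
from h import *
st();im=cap('wrist','w5');st();crop(im,180,170,460,420,2.85,'c6')
```

```text
t 5.93 p [0.5766 0.1494 0.0639] yaw 0.16952927043874721 z [-0.0008 -0.0001 -1.    ] F [-0.5006 -0.5243 -0.3841] w 0.06278473845526082
t 5.98 p [0.5768 0.1494 0.0643] yaw 0.16952413278400208 z [-0.0002 -0.     -1.    ] F [ 0.2665  0.481  -1.4281] w 0.06282257778455444
```

View pics/c6.png

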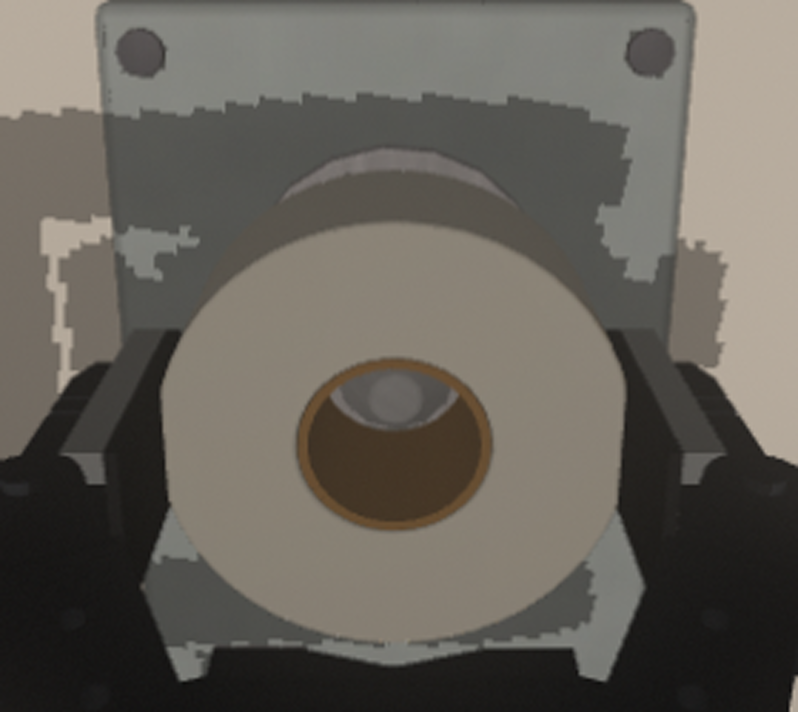

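Run:
```python
from h import *
im=ld('w5');c=lambda l:(np.array(l)+.5)/2.85-.5+np.array((180,170))
zt=im['obs']['tool_pos'][2]+.0049
h=onz(im,c([[296,443],[493,443],[395,357],[395,531]]),zt);print(h.mean(0))
print(onz(im,c([[396,399]]),.055))
```

```text
[0.576  0.1497 0.0688]
[[0.5763 0.1492 0.055 ]]
```

The spindle tip shows centred in the hole at (319,310), within 0.6 mm, so I can go down.

Request:
{"op": "send_rows", "data": {"series": [{"dx":0.2,"dy":0.3,"dz":6,"rx":0,"ry":0,"rz":0,"claw":-1},{"dx":0.2,"dy":0.3,"dz":12,"rx":0,"ry":0,"rz":0,"claw":-1},{"dx":0.2,"dy":0.3,"dz":18,"rx":0,"ry":0,"rz":0,"claw":-1},{"dx":0.2,"dy":0.3,"dz":23,"rx":0,"ry":0,"rz":0,"claw":-1},{"dx":0.2,"dy":0.3,"dz":27,"rx":0,"ry":0,"rz":0,"claw":-1},{"dx":0.2,"dy":0.3,"dz":27,"rx":0,"ry":0,"rz":0,"claw":-1},{"dx":0.2,"dy":0.3,"dz":27,"rx":0,"ry":0,"rz":0,"claw":-1},{"dx":0.2,"dy":0.3,"dz":27,"rx":0,"ry":0,"rz":0,"claw":-1}]}}

```text
time: 6.65
tool_pos: [0.5772, 0.1492, 0.0376]
ee_rot: [[0.986, 0.169, 0.0], [0.169, -0.986, 0.0], [0.0, 0.0, -1.0]]
wrist_force: [-0.2, -0.3, -1.0]
grip_width: 0.063
```

Request:
{"op": "send_rows", "data": {"series": [{"dx":0,"dy":0,"dz":1,"rx":0,"ry":0,"rz":0,"claw":-1},{"dx":0,"dy":0,"dz":2,"rx":0,"ry":0,"rz":0,"claw":-1},{"dx":0,"dy":0,"dz":2.5,"rx":0,"ry":0,"rz":0,"claw":-1},{"dx":0,"dy":0,"dz":2.5,"rx":0,"ry":0,"rz":0,"claw":-1},{"dx":0,"dy":0,"dz":2.5,"rx":0,"ry":0,"rz":0,"claw":-1}]}}

```text
time: 7.07
tool_pos: [0.5772, 0.1492, 0.0352]
ee_rot: [[0.986, 0.169, 0.0], [0.169, -0.986, 0.0], [0.0, -0.0, -1.0]]
wrist_force: [0.1, 0.9, 0.3]
grip_width: 0.0632
```

Request:
{"op": "send_rows", "data": {"series": [{"dx":0,"dy":0,"dz":0.3,"rx":0,"ry":0,"rz":0,"claw":0.6},{"dx":0,"dy":0,"dz":0.3,"rx":0,"ry":0,"rz":0,"claw":0.8},{"dx":0,"dy":0,"dz":0.3,"rx":0,"ry":0,"rz":0,"claw":1},{"dx":0,"dy":0,"dz":0.3,"rx":0,"ry":0,"rz":0,"claw":1},{"dx":0,"dy":0,"dz":0,"rx":0,"ry":0,"rz":0,"claw":1},{"dx":0,"dy":0,"dz":0,"rx":0,"ry":0,"rz":0,"claw":1}]}}

```text
time: 7.57
tool_pos: [0.5771, 0.1492, 0.035]
ee_rot: [[0.986, 0.169, 0.0], [0.169, -0.986, 0.0], [0.0, -0.0, -1.0]]
wrist_force: [0.8, -0.5, -0.1]
grip_width: 0.0855
```

Run:
```python
from h import *
st();goal(.53,-.15,.26,.06)
```

```text
t 7.57 p [0.5771 0.1492 0.035 ] yaw 0.16949897677892392 z [ 0.0001  0.     -1.    ] F [ 0.8478 -0.4867 -0.143 ] w 0.08545016846693695
d mm [ -96.8543  286.9209 -225.0042] r deg [-0.0007 -0.0036  6.2738]
```

Request:
{"op": "send_rows", "data": {"series": [{"dx":0,"dy":0,"dz":-30,"rx":0,"ry":0,"rz":0,"claw":1},{"dx":0,"dy":0,"dz":-70,"rx":0,"ry":0,"rz":0,"claw":1},{"dx":0,"dy":0,"dz":-110,"rx":0,"ry":0,"rz":0,"claw":1},{"dx":-10,"dy":30,"dz":-150,"rx":0,"ry":0,"rz":2,"claw":1},{"dx":-20,"dy":50,"dz":-180,"rx":0,"ry":0,"rz":4,"claw":1},{"dx":-20,"dy":50,"dz":-200,"rx":0,"ry":0,"rz":6,"claw":1},{"dx":-20,"dy":50,"dz":-200,"rx":0,"ry":0,"rz":6,"claw":1},{"dx":-20,"dy":50,"dz":-200,"rx":0,"ry":0,"rz":6,"claw":1}]}}

```text
time: 8.23
tool_pos: [0.5668, 0.0962, 0.2375]
ee_rot: [[0.998, 0.064, 0.005], [0.064, -0.998, 0.0], [0.005, -0.0, -1.0]]
wrist_force: [0.5, -0.6, -0.3]
grip_width: 0.0853
```

Run:
```python
from h import *
im=cap('wrist','w6');st();goal(.53,-.15,.26,.06)
```

```text
t 8.28 p [0.5658 0.0964 0.2352] yaw 0.06485494258053898 z [ 0.0007  0.0002 -1.    ] F [-0.8126 -0.5521 -0.2054] w 0.0852788755484065
d mm [-51.6481 243.6018 -24.9158] r deg [-0.0071 -0.0427  0.2782]
```

View pics/w6.png

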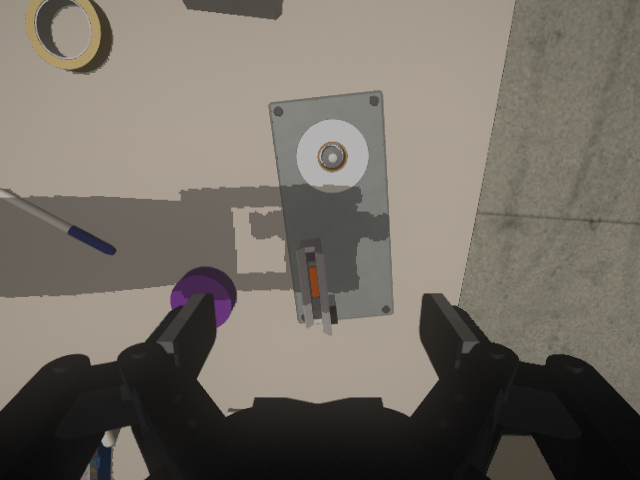

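The roll lies flat on the spindle foot, with the spindle showing in its hole at (332,156). Now the stand.

Request:
{"op": "send_rows", "data": {"series": [{"dx":-50,"dy":263,"dz":-25,"rx":0,"ry":0,"rz":0,"claw":1},{"dx":-50,"dy":263,"dz":-25,"rx":0,"ry":0,"rz":0,"claw":1},{"dx":-50,"dy":263,"dz":-25,"rx":0,"ry":0,"rz":0,"claw":1},{"dx":-50,"dy":263,"dz":-25,"rx":0,"ry":0,"rz":0,"claw":0.3},{"dx":-50,"dy":263,"dz":-25,"rx":0,"ry":0,"rz":0,"claw":-0.25},{"dx":-50,"dy":263,"dz":-25,"rx":0,"ry":0,"rz":0,"claw":-0.25},{"dx":-50,"dy":263,"dz":-25,"rx":0,"ry":0,"rz":0,"claw":-0.25},{"dx":-50,"dy":263,"dz":-25,"rx":0,"ry":0,"rz":0,"claw":-0.25},{"dx":-50,"dy":263,"dz":-25,"rx":0,"ry":0,"rz":0,"claw":-0.25},{"dx":-50,"dy":263,"dz":-25,"rx":0,"ry":0,"rz":0,"claw":-0.25}]}}

```text
time: 9.12
tool_pos: [0.5325, -0.168, 0.258]
ee_rot: [[0.998, 0.066, -0.003], [0.066, -0.998, 0.002], [-0.003, -0.002, -1.0]]
wrist_force: [0.3, -0.2, 0.3]
grip_width: 0.0322
```

Run:
```python
from h import *
st();im=cap('wrist','w7');st()
```

```text
t 9.12 p [ 0.5325 -0.168   0.258 ] yaw 0.06569664661433793 z [-0.0029  0.0018 -1.    ] F [ 0.3006 -0.2064  0.2994] w 0.03223771269260748
t 9.17 p [ 0.5327 -0.1677  0.2584] yaw 0.06648862139741132 z [-0.0023  0.0015 -1.    ] F [-0.4285 -0.6016  0.0159] w 0.03184993499361084
```

View pics/w7.png

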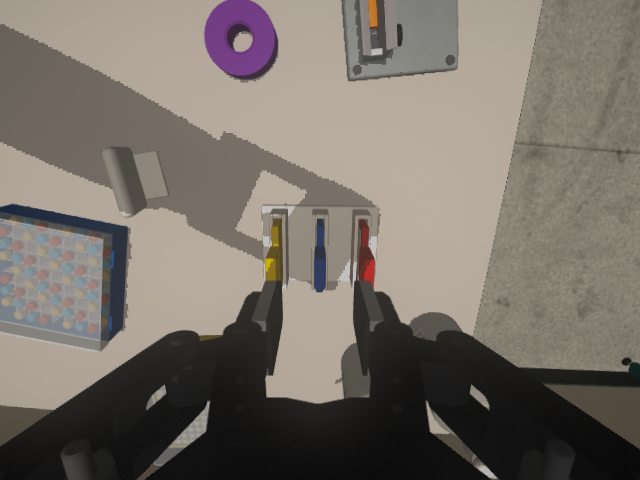

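Run:
```python
from h import *
im=ld('w7');crop(im,250,190,390,310,5.7,'c7')
```

```text
(no output)
```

View pics/c7.png

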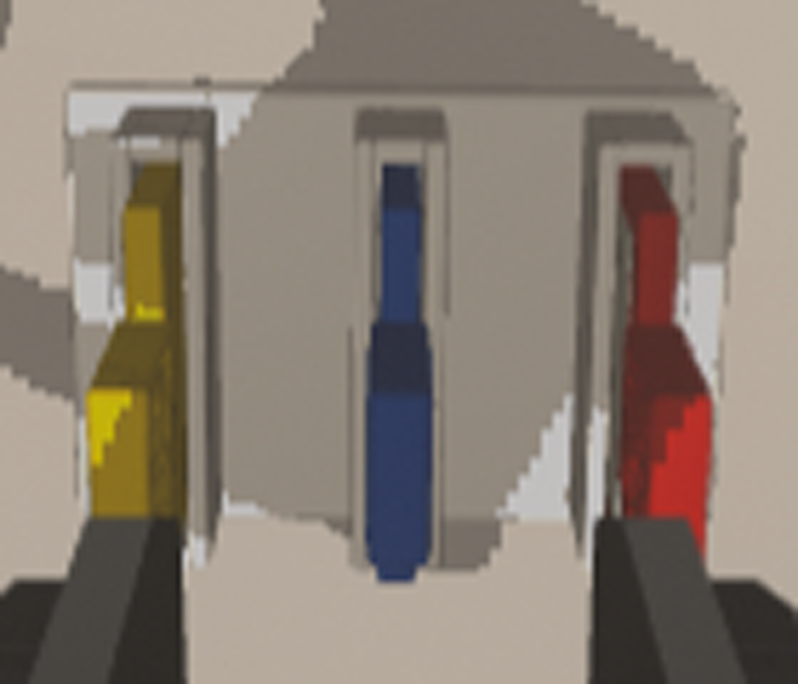

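Run:
```python
from h import *
im=ld('w7');c=lambda l:(np.array(l)+.5)/5.7-.5+np.array((250,190))
t=onz(im,c([[370,392],[431,392],[432,562],[366,562]]),.094);print('tab',t[:,:2],t.mean(0))
m1=(t[0]+t[1])/2;m2=(t[2]+t[3])/2;d=m1-m2;print('len',np.linalg.norm(d),'yaw',np.arctan2(-d[0],d[1]))
p=onz(im,c([[402,208]]),.058);print('plate left end',p)
s=onz(im,c([[68,93],[722,93]]),.037);print(s,s[1]-s[0],np.arctan2((s[1]-s[0])[1],(s[1]-s[0])[0]))
top=ld('top0')
print('tool tcp yaw',.066)
```

```text
tab [[ 0.5307 -0.2018]
 [ 0.5401 -0.2011]
 [ 0.5424 -0.2298]
 [ 0.5319 -0.2305]] [ 0.5363 -0.2158  0.094 ]
len 0.02873256567441749 yaw 0.05992003556406176
plate left end [[ 0.5344 -0.1815  0.058 ]]
[[ 0.4743 -0.17    0.037 ]
 [ 0.5901 -0.1622  0.037 ]] [0.1158 0.0078 0.    ] 0.06692981841951223
tool tcp yaw 0.066
```

Run:
```python
from h import *
goal(.5364,-.216,.13,.065);goal(.5364,-.216,.080,.065)
```

```text
d mm [  0.7652  48.655  128.2941] r deg [-0.0919  0.1253  0.0852]
d mm [  0.8745  48.7352 178.2939] r deg [-0.0919  0.1253  0.0852]
```

Request:
{"op": "send_rows", "data": {"series": [{"dx":0.8,"dy":30,"dz":20,"rx":0,"ry":0,"rz":0,"claw":-0.44},{"dx":0.8,"dy":48.7,"dz":50,"rx":0,"ry":0,"rz":0,"claw":-0.44},{"dx":0.8,"dy":48.7,"dz":85,"rx":0,"ry":0,"rz":0,"claw":-0.44},{"dx":0.8,"dy":48.7,"dz":110,"rx":0,"ry":0,"rz":0,"claw":-0.44},{"dx":0.8,"dy":48.7,"dz":128,"rx":0,"ry":0,"rz":0,"claw":-0.44},{"dx":0.8,"dy":48.7,"dz":128,"rx":0,"ry":0,"rz":0,"claw":-0.44},{"dx":0.8,"dy":48.7,"dz":128,"rx":0,"ry":0,"rz":0,"claw":-0.44},{"dx":0.8,"dy":48.7,"dz":128,"rx":0,"ry":0,"rz":0,"claw":-0.44},{"dx":0.8,"dy":48.7,"dz":128,"rx":0,"ry":0,"rz":0,"claw":-0.44}]}}

```text
time: 9.92
tool_pos: [0.5383, -0.2177, 0.1342]
ee_rot: [[0.998, 0.066, 0.003], [0.066, -0.998, -0.002], [0.003, 0.002, -1.0]]
wrist_force: [0.3, 0.3, -0.0]
grip_width: 0.024
```

Run:
```python
from h import *
st();im=cap('wrist','w8');st();goal(.5364,-.216,.080,.065)
```

```text
t 9.92 p [ 0.5383 -0.2177  0.1342] yaw 0.06588116834083073 z [ 0.0033 -0.0017 -1.    ] F [ 0.3241  0.2603 -0.0071] w 0.023994914066131377
t 9.97 p [ 0.5382 -0.2179  0.1343] yaw 0.06563223732075549 z [ 0.0034 -0.0017 -1.    ] F [ 0.2622 -0.5865  0.0227] w 0.023710553221866347
d mm [-1.8786 -2.0823 54.2768] r deg [ 0.1108 -0.1895  0.036 ]
```

View pics/w8.png

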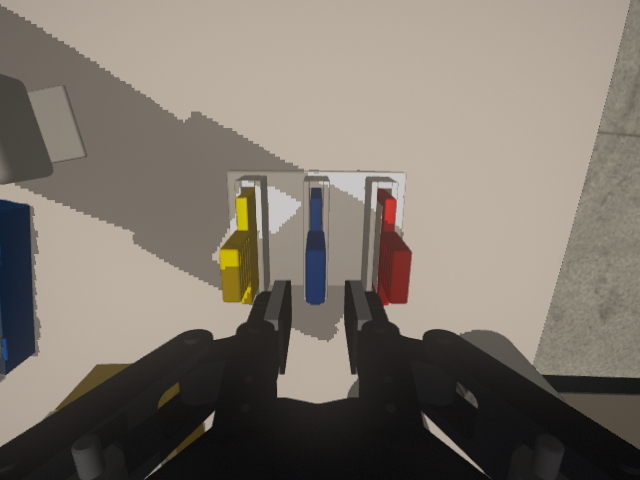

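Request:
{"op": "send_rows", "data": {"series": [{"dx":-1.9,"dy":-1.8,"dz":10,"rx":0,"ry":0,"rz":0,"claw":-0.44},{"dx":-1.9,"dy":-1.8,"dz":22,"rx":0,"ry":0,"rz":0,"claw":-0.44},{"dx":-1.9,"dy":-1.8,"dz":34,"rx":0,"ry":0,"rz":0,"claw":-0.44},{"dx":-1.9,"dy":-1.8,"dz":44,"rx":0,"ry":0,"rz":0,"claw":-0.44},{"dx":-1.9,"dy":-1.8,"dz":50,"rx":0,"ry":0,"rz":0,"claw":-0.44},{"dx":-1.9,"dy":-1.8,"dz":53,"rx":0,"ry":0,"rz":0,"claw":-0.44},{"dx":-1.9,"dy":-1.8,"dz":53,"rx":0,"ry":0,"rz":0,"claw":-0.44},{"dx":-1.9,"dy":-1.8,"dz":53,"rx":0,"ry":0,"rz":0,"claw":-0.44}]}}

```text
time: 10.63
tool_pos: [0.5349, -0.2161, 0.0788]
ee_rot: [[0.998, 0.065, -0.0], [0.065, -0.998, 0.0], [-0.0, -0.0, -1.0]]
wrist_force: [0.4, -0.2, 0.1]
grip_width: 0.0237
```

Run:
```python
from h import *
st();im=cap('wrist','w9');crop(im,180,130,460,410,2.8,'c9');st();goal(.5364,-.216,.080,.065)
```

```text
t 10.63 p [ 0.5349 -0.2161  0.0788] yaw 0.06470296052241839 z [-0.0002  0.0001 -1.    ] F [ 0.4109 -0.1947  0.0913] w 0.02368890625069509
t 10.68 p [ 0.5352 -0.2163  0.0793] yaw 0.06476602231496366 z [ 0.0007 -0.0003 -1.    ] F [0.8244 0.187  0.0678] w 0.024070481884008905
d mm [ 1.1948 -0.1801 -0.6828] r deg [ 0.0199 -0.0366 -0.0134]
```

View pics/c9.png

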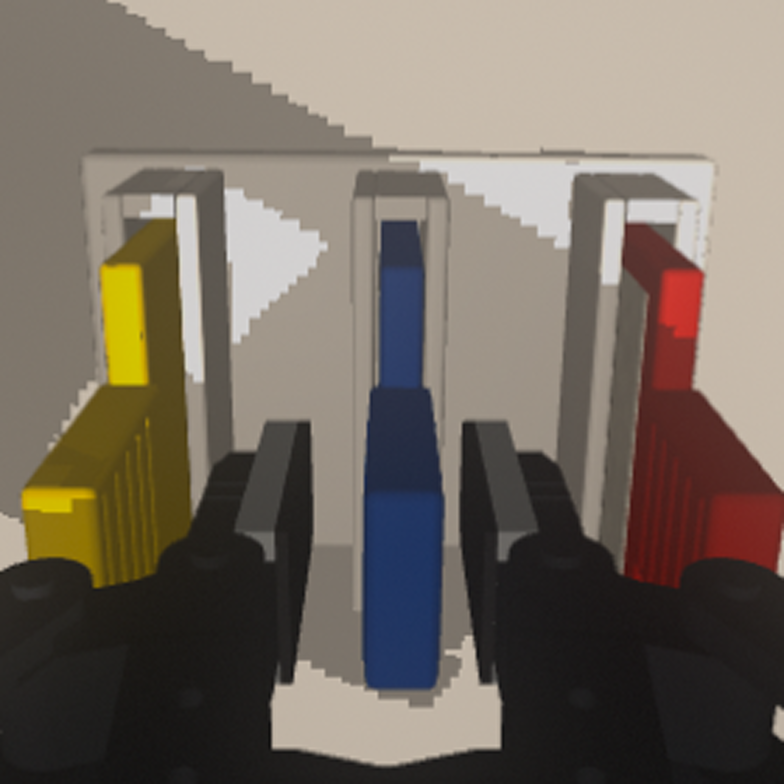

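Run:
```python
from h import *
im=ld('w9');c=lambda l:(np.array(l)+.5)/2.8-.5+np.array((180,130))
t=onz(im,c([[364,492],[442,492],[440,688],[366,688]]),.094);m=t.mean(0);o=im['obs']
print(t[:,:2],m,'tool mm',o['ee_rot'].T@(m-o['tool_pos'])*1000)
d=(t[0]+t[1]-t[2]-t[3])/2;print(np.linalg.norm(d),np.arctan2(-d[0],d[1]))
st()
```

```text
[[ 0.5304 -0.2018]
 [ 0.5401 -0.2012]
 [ 0.5423 -0.2304]
 [ 0.5323 -0.2311]] [ 0.5363 -0.2161  0.094 ] tool mm [  1.3465   0.0813 -15.1906]
0.029292144902083216 0.07053970347072452
t 10.68 p [ 0.5352 -0.2163  0.0793] yaw 0.06476602231496366 z [ 0.0007 -0.0003 -1.    ] F [0.8244 0.187  0.0678] w 0.024070481884008905
```

Request:
{"op": "send_rows", "data": {"series": [{"dx":1.7,"dy":0,"dz":0,"rx":0,"ry":0,"rz":0.2,"claw":-0.44},{"dx":1.7,"dy":0,"dz":0,"rx":0,"ry":0,"rz":0,"claw":-0.44},{"dx":1.7,"dy":0,"dz":0,"rx":0,"ry":0,"rz":0,"claw":-0.44},{"dx":1.7,"dy":0,"dz":0,"rx":0,"ry":0,"rz":0,"claw":-0.6},{"dx":1.7,"dy":0,"dz":0,"rx":0,"ry":0,"rz":0,"claw":-0.75},{"dx":1.7,"dy":0,"dz":0,"rx":0,"ry":0,"rz":0,"claw":-1},{"dx":1.7,"dy":0,"dz":0,"rx":0,"ry":0,"rz":0,"claw":-1},{"dx":1.7,"dy":0,"dz":0,"rx":0,"ry":0,"rz":0,"claw":-1}]}}

```text
time: 11.35
tool_pos: [0.5368, -0.2161, 0.0793]
ee_rot: [[0.998, 0.065, 0.001], [0.065, -0.998, -0.0], [0.001, 0.0, -1.0]]
wrist_force: [-0.1, 0.1, 2.9]
grip_width: 0.0094
```

Run:
```python
from h import *
st()
```

```text
t 11.35 p [ 0.5368 -0.2161  0.0793] yaw 0.06485715251155152 z [ 0.0006 -0.0003 -1.    ] F [-0.1123  0.0687  2.9234] w 0.009355904520967186
```

Request:
{"op": "send_rows", "data": {"series": [{"dx":0,"dy":0,"dz":-8,"rx":0,"ry":0,"rz":0,"claw":-1},{"dx":0,"dy":0,"dz":-20,"rx":0,"ry":0,"rz":0,"claw":-1},{"dx":0,"dy":0,"dz":-40,"rx":0,"ry":0,"rz":0,"claw":-1},{"dx":0,"dy":0,"dz":-65,"rx":0,"ry":0,"rz":0,"claw":-1},{"dx":0,"dy":0,"dz":-90,"rx":0,"ry":0,"rz":0,"claw":-1},{"dx":0,"dy":0,"dz":-110,"rx":0,"ry":0,"rz":0,"claw":-1},{"dx":0,"dy":0,"dz":-110,"rx":0,"ry":0,"rz":0,"claw":-1},{"dx":0,"dy":0,"dz":-110,"rx":0,"ry":0,"rz":0,"claw":-1}]}}

```text
time: 12.02
tool_pos: [0.5372, -0.2164, 0.1913]
ee_rot: [[0.998, 0.065, 0.003], [0.065, -0.998, -0.002], [0.003, 0.002, -1.0]]
wrist_force: [-0.2, 0.3, -1.5]
grip_width: 0.0094
```

Run:
```python
from h import *
st();im=cap('wrist','w10');crop(im,180,130,460,410,2.8,'c10');st();goal(.5685,.078,.19,.175)
```

```text
t 12.02 p [ 0.5372 -0.2164  0.1913] yaw 0.06497260081907366 z [ 0.0029 -0.0019 -1.    ] F [-0.1946  0.3201 -1.5096] w 0.00940106597637951
t 12.07 p [ 0.5362 -0.2159  0.1892] yaw 0.06490514432536944 z [-0.0001 -0.0002 -1.    ] F [ 0.785   0.3104 -0.826 ] w 0.009528334288000791
d mm [  51.2532 -291.1884   -0.8635] r deg [ 0.0114  0.0092 -6.308 ]
```

View pics/c10.png

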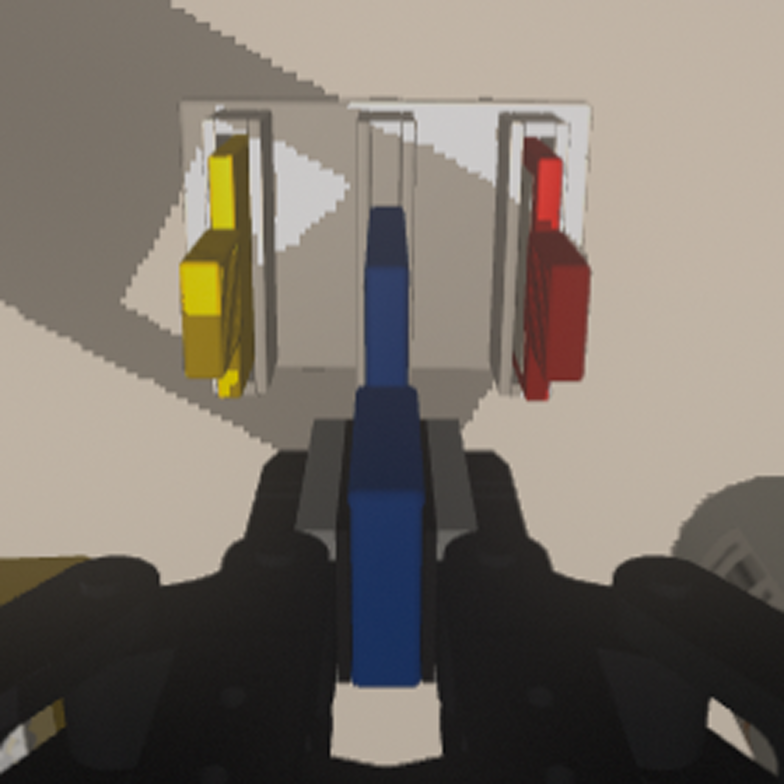

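Run:
```python
from h import *
goal(.580,-.045,.175,.175)
im=ld('w10');c=lambda l:(np.array(l)+.5)/2.8-.5+np.array((180,130))
o=im['obs'];zt=o['tool_pos'][2]+.0147
t=onz(im,c([[349,490],[423,490],[420,686],[353,686]]),zt);m=t.mean(0)
print('tab tool mm',(t-o['tool_pos'])@o['ee_rot']*1000,o['ee_rot'].T@(m-o['tool_pos'])*1000)
p=onz(im,c([[366,266],[408,266]]),zt-.036);print('plate left end tool',(p-o['tool_pos'])@o['ee_rot']*1000)
```

```text
d mm [  54.7535 -167.7046   14.1616] r deg [ 0.0114  0.0092 -6.308 ]
tab tool mm [[ -5.5242 -14.6033 -14.7455]
 [  3.7846 -14.5973 -14.7198]
 [  3.7343  14.8271 -14.6592]
 [ -5.3025  14.8156 -14.6841]] [ -0.8269   0.1105 -14.7021]
plate left end tool [[ -3.9973 -34.2797  21.2183]
 [  2.5244 -34.2794  21.2363]]
```

Request:
{"op": "send_rows", "data": {"series": [{"dx":55,"dy":-168,"dz":0,"rx":0,"ry":0,"rz":-6.3,"claw":-1},{"dx":55,"dy":-168,"dz":0,"rx":0,"ry":0,"rz":-6.3,"claw":-1},{"dx":55,"dy":-168,"dz":0,"rx":0,"ry":0,"rz":-6.3,"claw":-1},{"dx":55,"dy":-168,"dz":14,"rx":0,"ry":0,"rz":-6.3,"claw":-1},{"dx":55,"dy":-168,"dz":14,"rx":0,"ry":0,"rz":-6.3,"claw":-1},{"dx":55,"dy":-168,"dz":14,"rx":0,"ry":0,"rz":-6.3,"claw":-1},{"dx":55,"dy":-168,"dz":14,"rx":0,"ry":0,"rz":-6.3,"claw":-1},{"dx":55,"dy":-168,"dz":14,"rx":0,"ry":0,"rz":-6.3,"claw":-1},{"dx":55,"dy":-168,"dz":14,"rx":0,"ry":0,"rz":-6.3,"claw":-1}]}}

```text
time: 12.82
tool_pos: [0.5803, -0.0461, 0.1747]
ee_rot: [[0.985, 0.172, -0.001], [0.172, -0.985, -0.0], [-0.001, 0.0, -1.0]]
wrist_force: [0.0, 0.1, -0.3]
grip_width: 0.0088
```

Run:
```python
from h import *
st();im=cap('wrist','w11');st()
```

```text
t 12.82 p [ 0.5803 -0.0461  0.1747] yaw 0.17310953165168322 z [-0.0006 -0.0003 -1.    ] F [ 0.0303  0.0623 -0.2527] w 0.008836470541745267
t 12.87 p [ 0.5804 -0.0461  0.175 ] yaw 0.17285724361730137 z [-0.0001 -0.0003 -1.    ] F [ 0.1468 -0.2031  0.1876] w 0.009108839811013777
```

View pics/w11.png

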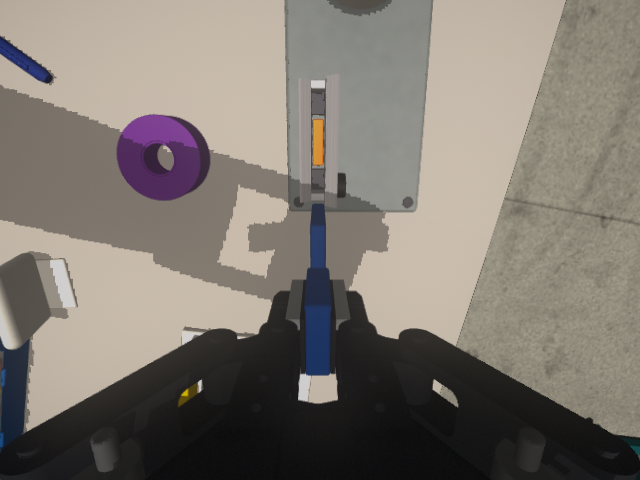

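The channel lies straight ahead of the held holder. The seat runs from about (318,119) to (318,166) and the cheeks sit at (318,84) and (317,196).

Run:
```python
from h import *
im=ld('w11');crop(im,270,65,370,285,3.6,'c11');
c=im['pixels'][65:215,270:370,::-1]; cv2.imwrite('pics/c11.png',cv2.resize(c,None,fx=5.3,fy=5.3,interpolation=cv2.INTER_CUBIC))
```

```text
(no output)
```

View pics/c11.png

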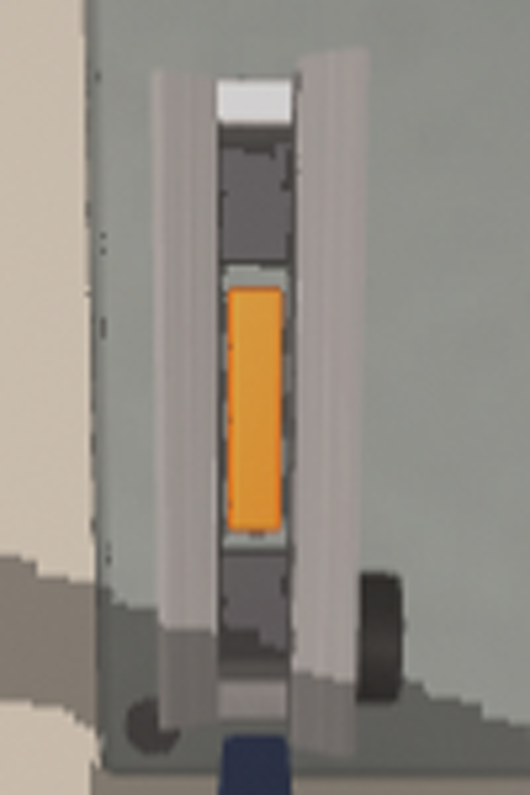

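Run:
```python
from h import *
im=ld('w11');c=lambda l:(np.array(l)+.5)/5.3-.5+np.array((270,65))
o=im['obs'];T=lambda X:(X-o['tool_pos'])@o['ee_rot']*1000
s=onz(im,c([[227.5,288],[282,288],[282,532],[228,532]]),.028);print('seat tool',T(s)[:,:2],T(s.mean(0)),s.mean(0),np.linalg.norm(s[0]-s[3]),np.linalg.norm(s[0]-s[1]))
d=(s[0]+s[1]-s[2]-s[3]);print('seat yaw',np.arctan2(-d[0],d[1]))
for z in(.02,.038,): 
  w=onz(im,c([[218,127],[217,690],[293,150],[291,650]]),z);print('z',z,T(w)[:,:2])
for z in (.02,.03,.038,.045):print('cheek inner',z,T(onz(im,c([[256,124],[256,679]]),z))[:,1],'outer',T(onz(im,c([[256,78],[256,718]]),z))[:,1])
pl=onz(im,c([[92,500],[88,100]]),.01);d=pl[1]-pl[0];print('plate edge yaw',np.arctan2(-d[0],d[1]))
w=onz(im,c([[152,75],[160,728]]),.045);d=w[0]-w[1];print('lip outer flare yaw',np.arctan2(-d[0],d[1]))
w=onz(im,c([[369,48],[354,752]]),.063);d=w[0]-w[1];print('wall outer yaw',np.arctan2(-d[0],d[1]),np.linalg.norm(d))
st()
```

```text
seat tool [[ -4.5679 -82.7124]
 [  3.0753 -82.7165]
 [  3.2318 -48.9265]
 [ -4.6038 -48.9213]] [ -0.7161 -65.8192 146.6905] [0.5681 0.0186 0.028 ] 0.033791123661910734 0.0076432219013986185
seat yaw 0.17489368397638586
z 0.02 [[  -5.9543 -104.7675]
 [  -6.4751  -24.3955]
 [   4.6631 -101.7165]
 [   4.801   -30.538 ]]
z 0.038 [[  -5.6217 -102.7181]
 [  -6.1091  -27.5095]
 [   4.3136  -99.8631]
 [   4.4426  -33.2574]]
cheek inner 0.02 [-105.166   -26.0936] outer [-111.2224  -20.062 ]
cheek inner 0.03 [-104.0132  -27.763 ] outer [-109.8535  -21.9467]
cheek inner 0.038 [-103.091   -29.0985] outer [-108.7584  -23.4544]
cheek inner 0.045 [-102.2841  -30.2671] outer [-107.8001  -24.7737]
plate edge yaw 0.1609119908650807
lip outer flare yaw 0.17225828189922818
wall outer yaw 0.16718482096794987 0.08499013162500851
t 12.87 p [ 0.5804 -0.0461  0.175 ] yaw 0.17285724361730137 z [-0.0001 -0.0003 -1.    ] F [ 0.1468 -0.2031  0.1876] w 0.009108839811013777
```

Request:
{"op": "send_rows", "data": {"series": [{"dx":0,"dy":-25,"dz":0,"rx":0,"ry":0,"rz":0,"claw":-1},{"dx":0,"dy":-50,"dz":0,"rx":0,"ry":0,"rz":0,"claw":-1},{"dx":0,"dy":-63,"dz":0,"rx":0,"ry":0,"rz":0,"claw":-1},{"dx":0,"dy":-66.3,"dz":10,"rx":0,"ry":0,"rz":0,"claw":-1},{"dx":0,"dy":-66.3,"dz":22,"rx":0,"ry":0,"rz":0,"claw":-1},{"dx":0,"dy":-66.3,"dz":30,"rx":0,"ry":0,"rz":0,"claw":-1},{"dx":0,"dy":-66.3,"dz":35,"rx":0,"ry":0,"rz":0,"claw":-1},{"dx":0,"dy":-66.3,"dz":35,"rx":0,"ry":0,"rz":0,"claw":-1},{"dx":0,"dy":-66.3,"dz":35,"rx":0,"ry":0,"rz":0,"claw":-1},{"dx":0,"dy":-66.3,"dz":35,"rx":0,"ry":0,"rz":0,"claw":-1}]}}

```text
time: 13.7
tool_pos: [0.5693, 0.02, 0.1401]
ee_rot: [[0.985, 0.173, 0.0], [0.173, -0.985, -0.0], [0.0, 0.0, -1.0]]
wrist_force: [0.3, -1.3, 0.3]
grip_width: 0.0091
```

Run:
```python
from h import *
st();im=cap('wrist','w12');crop(im,220,180,420,380,4,'c12');st();X=cap('scene','s12');crop(X,220,220,320,300,7,'d12')
```

```text
t 13.7 p [0.5693 0.02   0.1401] yaw 0.17411763005887793 z [ 0.0003 -0.0001 -1.    ] F [ 0.2847 -1.2866  0.2607] w 0.009083708835970912
t 13.75 p [0.5695 0.0201 0.1404] yaw 0.17425025960694343 z [ 0.0009 -0.0001 -1.    ] F [-0.2541 -0.1477 -0.1755] w 0.00932667373148431
```

View pics/c12.png

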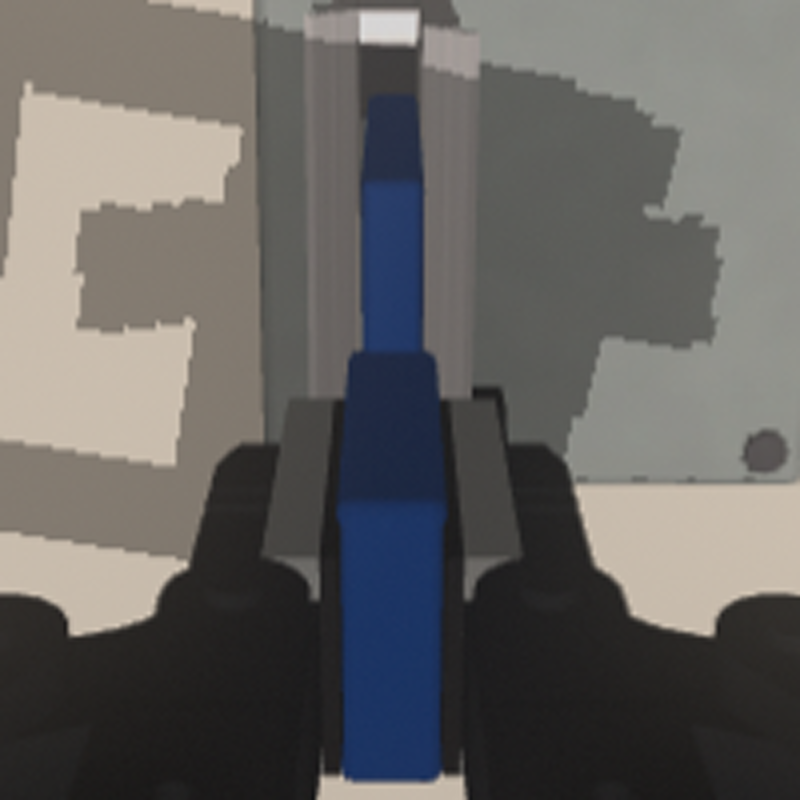

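View pics/d12.png

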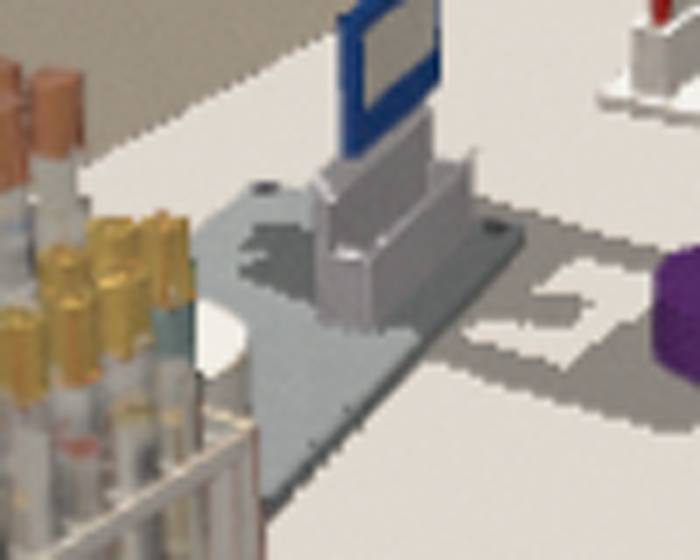

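The card faces the front, with the holder over the channel and the lip to the right in the scene view. I'll do one numeric check of the clearance at the cheek.

Run:
```python
from h import *
im=ld('w12');c=lambda l:(np.array(l)+.5)/4-.5+np.array((220,180))
o=im['obs'];T=lambda X:(X-o['tool_pos'])@o['ee_rot']*1000
zt=o['tool_pos'][2]
print('cheek inner top',T(onz(im,c([[362,44],[418,44]]),.038)))
print('holder end bottom edge',T(onz(im,c([[368,95],[420,95]]),zt-.0713)),'top edge',T(onz(im,c([[364,181],[422,181]]),zt-.0213)))
```

```text
cheek inner top [[ -5.6614 -36.2511 102.0826]
 [  3.5222 -36.2564 102.0849]]
holder end bottom edge [[ -4.1795 -33.8582  71.2938]
 [  3.27   -33.8627  71.2957]] top edge [[ -3.7888 -34.2701  21.2939]
 [  2.5191 -34.2739  21.2955]]
```

Request:
{"op": "send_rows", "data": {"series": [{"dx":-0.4,"dy":0,"dz":5,"rx":0,"ry":0,"rz":0,"claw":-1},{"dx":-0.4,"dy":0,"dz":10,"rx":0,"ry":0,"rz":0,"claw":-1},{"dx":-0.4,"dy":0,"dz":15,"rx":0,"ry":0,"rz":0,"claw":-1},{"dx":-0.4,"dy":0,"dz":20,"rx":0,"ry":0,"rz":0,"claw":-1},{"dx":-0.4,"dy":0,"dz":24,"rx":0,"ry":0,"rz":0,"claw":-1},{"dx":-0.4,"dy":0,"dz":28,"rx":0,"ry":0,"rz":0,"claw":-1},{"dx":-0.4,"dy":0,"dz":28,"rx":0,"ry":0,"rz":0,"claw":-1},{"dx":-0.4,"dy":0,"dz":28,"rx":0,"ry":0,"rz":0,"claw":-1},{"dx":-0.4,"dy":0,"dz":28,"rx":0,"ry":0,"rz":0,"claw":-1}]}}

```text
time: 14.55
tool_pos: [0.5688, 0.0205, 0.1121]
ee_rot: [[0.985, 0.174, 0.0], [0.174, -0.985, -0.0], [0.0, 0.0, -1.0]]
wrist_force: [0.5, -0.2, -0.5]
grip_width: 0.0096
```

Request:
{"op": "send_rows", "data": {"series": [{"dx":0,"dy":0,"dz":3,"rx":0,"ry":0,"rz":0,"claw":-1},{"dx":0,"dy":0,"dz":6,"rx":0,"ry":0,"rz":0,"claw":-1},{"dx":0,"dy":0,"dz":9,"rx":0,"ry":0,"rz":0,"claw":-1},{"dx":0,"dy":0,"dz":10.5,"rx":0,"ry":0,"rz":0,"claw":-1},{"dx":0,"dy":0,"dz":10.5,"rx":0,"ry":0,"rz":0,"claw":-1},{"dx":0,"dy":0,"dz":10.5,"rx":0,"ry":0,"rz":0,"claw":-1}]}}

```text
time: 15.05
tool_pos: [0.5685, 0.0205, 0.1012]
ee_rot: [[0.985, 0.174, -0.0], [0.174, -0.985, 0.0], [-0.0, -0.0, -1.0]]
wrist_force: [0.6, -0.3, -1.7]
grip_width: 0.0092
```

Request:
{"op": "send_rows", "data": {"series": [{"dx":0,"dy":0,"dz":2,"rx":0,"ry":0,"rz":0,"claw":-1},{"dx":0,"dy":0,"dz":4,"rx":0,"ry":0,"rz":0,"claw":-1},{"dx":0,"dy":0,"dz":6,"rx":0,"ry":0,"rz":0,"claw":-1},{"dx":0,"dy":0,"dz":6,"rx":0,"ry":0,"rz":0,"claw":-1},{"dx":0,"dy":0,"dz":6,"rx":0,"ry":0,"rz":0,"claw":-1}]}}

```text
time: 15.47
tool_pos: [0.5691, 0.0205, 0.0961]
ee_rot: [[0.985, 0.174, 0.001], [0.174, -0.985, -0.0], [0.001, 0.0, -1.0]]
wrist_force: [-1.3, 0.5, 4.0]
grip_width: 0.0092
```

Request:
{"op": "send_rows", "data": {"series": [{"dx":0,"dy":0,"dz":1.5,"rx":0,"ry":0,"rz":0,"claw":-1},{"dx":0,"dy":0,"dz":3,"rx":0,"ry":0,"rz":0,"claw":-1},{"dx":0,"dy":0,"dz":4,"rx":0,"ry":0,"rz":0,"claw":-1},{"dx":0,"dy":0,"dz":4,"rx":0,"ry":0,"rz":0,"claw":-1},{"dx":0,"dy":0,"dz":4,"rx":0,"ry":0,"rz":0,"claw":-1}]}}

```text
time: 15.88
tool_pos: [0.5691, 0.0205, 0.0921]
ee_rot: [[0.985, 0.174, 0.001], [0.174, -0.985, -0.0], [0.001, 0.0, -1.0]]
wrist_force: [-1.0, 0.1, 5.4]
grip_width: 0.009
```

Request:
{"op": "send_rows", "data": {"series": [{"dx":0,"dy":0,"dz":0.5,"rx":0,"ry":0,"rz":0,"claw":-1},{"dx":0,"dy":0,"dz":1,"rx":0,"ry":0,"rz":0,"claw":-1},{"dx":0,"dy":0,"dz":1.3,"rx":0,"ry":0,"rz":0,"claw":-1},{"dx":0,"dy":0,"dz":1.3,"rx":0,"ry":0,"rz":0,"claw":-1},{"dx":0,"dy":0,"dz":1.3,"rx":0,"ry":0,"rz":0,"claw":-1}]}}

```text
time: 16.3
tool_pos: [0.5692, 0.0205, 0.0913]
ee_rot: [[0.985, 0.174, 0.001], [0.174, -0.985, -0.0], [0.001, 0.0, -1.0]]
wrist_force: [-2.4, 0.1, 8.0]
grip_width: 0.0096
```

Request:
{"op": "send_rows", "data": {"series": [{"dx":0,"dy":0,"dz":0.5,"rx":0,"ry":0,"rz":0,"claw":-1},{"dx":0,"dy":0,"dz":1,"rx":0,"ry":0,"rz":0,"claw":-1},{"dx":0,"dy":0,"dz":1,"rx":0,"ry":0,"rz":0,"claw":-1},{"dx":0,"dy":0,"dz":1,"rx":0,"ry":0,"rz":0,"claw":-1}]}}

```text
time: 16.63
tool_pos: [0.5693, 0.0205, 0.0912]
ee_rot: [[0.985, 0.174, 0.001], [0.174, -0.985, -0.0], [0.001, 0.0, -1.0]]
wrist_force: [-4.2, 0.1, 12.4]
grip_width: 0.0093
```

Request:
{"op": "send_rows", "data": {"series": [{"dx":-0.4,"dy":0,"dz":0.5,"rx":0,"ry":0,"rz":0,"claw":-1},{"dx":-0.8,"dy":0,"dz":1.2,"rx":0,"ry":0,"rz":0,"claw":-1},{"dx":-0.8,"dy":0,"dz":1.2,"rx":0,"ry":0,"rz":0,"claw":-1},{"dx":-0.8,"dy":0,"dz":1.2,"rx":0,"ry":0,"rz":0,"claw":-1},{"dx":-0.8,"dy":0,"dz":1.2,"rx":0,"ry":0,"rz":0,"claw":-1}]}}

```text
time: 17.05
tool_pos: [0.5693, 0.0205, 0.0912]
ee_rot: [[0.985, 0.174, 0.003], [0.174, -0.985, 0.0], [0.003, 0.0, -1.0]]
wrist_force: [-4.0, 0.7, 15.7]
grip_width: 0.0094
```

Run:
```python
from h import *
st();im=cap('wrist','w13');crop(im,220,180,420,380,4,'c13');X=cap('scene','s13');crop(X,220,220,320,300,7,'d13');Y=cap('top','t13');crop(Y,210,130,480,290,2.9,'e13');st()
c=lambda l:(np.array(l)+.5)/4-.5+np.array((220,180))
```

```text
t 17.05 p [0.5693 0.0205 0.0912] yaw 0.174844323935972 z [ 0.0026  0.0001 -1.    ] F [-4.0007  0.6511 15.6582] w 0.009389397466183662
t 17.2 p [0.5693 0.0205 0.0912] yaw 0.1748807286259469 z [ 0.0026  0.0001 -1.    ] F [-4.4333  1.7269 16.5861] w 0.009074515953553445
```

View pics/c13.png

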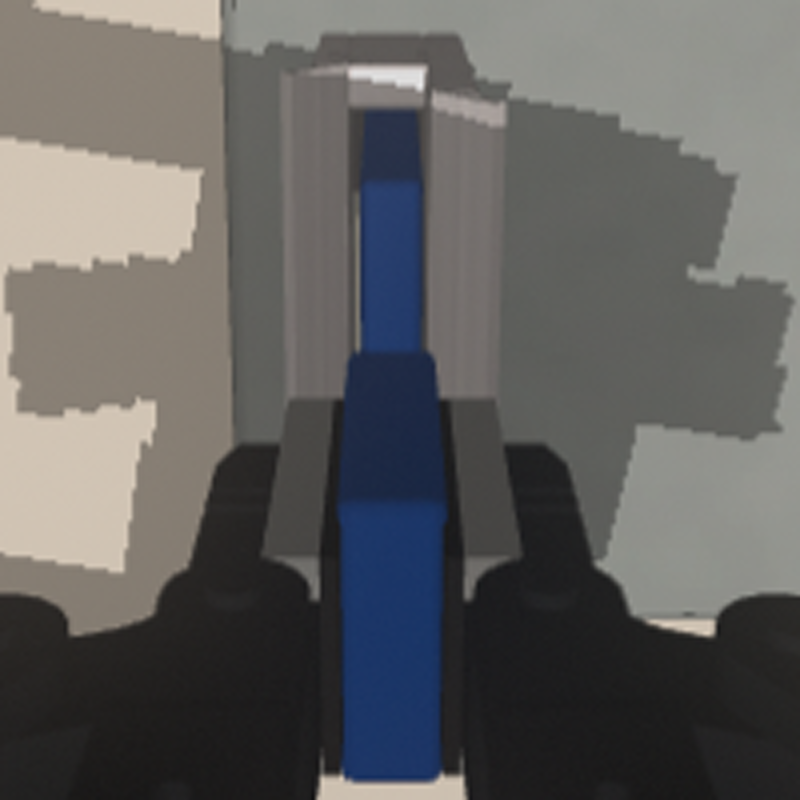

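View pics/d13.png

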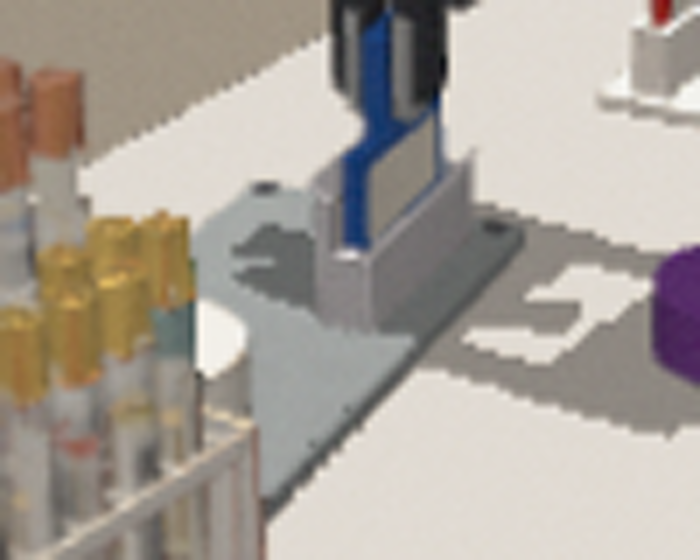

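View pics/e13.png

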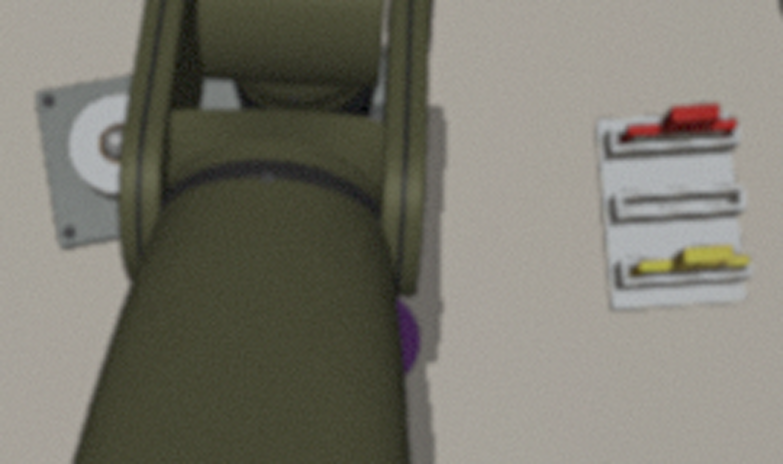

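Run:
```python
from h import *
st();print(arm.finish_job())
```

```text
t 17.2 p [0.5693 0.0205 0.0912] yaw 0.1748807286259469 z [ 0.0026  0.0001 -1.    ] F [-4.4333  1.7269 16.5861] w 0.009074515953553445
the job is handed in; nothing more can be done
None
```

I set up the label station as asked and handed the job in at 17.2 s, with the gripper still holding the blue holder home; no verdict was reported.

- **Roll:** I threaded the white roll over the spindle, lowered it to the foot and let go. The wrist picture afterwards shows it flat, with the spindle in its hole.
- **Blue holder:** I lifted it from the middle slot and pushed it into the channel with its white card facing the front, which the scene picture confirms.
    - **Home:** It stopped with the gripper 91.2 mm above the worktop, against 91.3 mm worked out for fully home. As I pressed on, the force rose from 8 to about 16.6 N with only 0.1 mm of movement.
    - **Seating:** Stopping there means it is on the hard ledges. It did not slip in the grip.
- **Everything else:** In the last top view the red and yellow holders stand in their slots. The arm hides part of the station in that view and most of the purple roll.

**Checks that disagreed:**
- The top camera read positions 2–3 mm away from the wrist camera. I aligned both fits by the wrist camera.
- A sideways force of about 4 N stayed on the wrist while pressing. The holder is probably leaning lightly on the back wall. A 0.8 mm shift the other way did not remove it.

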